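# Open the sample feeder, charge it through the chute and close it

### The job

Open the sample feeder by lifting off its blue cover, lay all the loose cartridges end to end in the steel chute, then lift the chute by its blue handle and tip it at the feeder so that they all slide through the port. Never put a cartridge into the port by hand; if one misses, send it through the chute again. Finally set the chute back along its black mat and hang the cover on the feeder's two pins again, flat over the port, without disturbing the amber jar or the white bowl.

Things in the scene. Friction and masses are not known exactly. Their poses are not given: they have to be found in the camera images.
- cart0: sealed sample cartridge, a box 60 (its x) x 28 (y) x 26 (z) mm, white with an orange cap at the +x end, 60 g; origin at its centre. It starts flat on the table, turned any way. Two to four of the four are present; an absent one has no pose
- cart1: sealed sample cartridge, a box 60 (its x) x 28 (y) x 26 (z) mm, white with an orange cap at the +x end, 60 g; origin at its centre. It starts flat on the table, turned any way. Two to four of the four are present; an absent one has no pose
- cart2: sealed sample cartridge, a box 60 (its x) x 28 (y) x 26 (z) mm, white with an orange cap at the +x end, 60 g; origin at its centre. It starts flat on the table, turned any way. Two to four of the four are present; an absent one has no pose
- cart3: sealed sample cartridge, a box 60 (its x) x 28 (y) x 26 (z) mm, white with an orange cap at the +x end, 60 g; origin at its centre. It starts flat on the table, turned any way. Two to four of the four are present; an absent one has no pose
- chute: polished steel trough 290 mm long (own x), 250 g, on the mat. Origin: centre of the underside, z up. Floor 8 mm above origin; inside 36 mm wide, walls 4 mm thick with tops 18 mm above origin; closed at -x (inner face x = -141), open at +x (x = 145). Slippery: cartridges slide from a tilt of 11 to 17 degrees. Two fit in line on each side of the handle arch at x = 0, and slide under it
- chute_lip (a point): middle of the chute's floor edge at its open, pouring end (chute x = 145 mm, z = 8 mm)
- chute_handle (a point): centre of the chute's blue handle bar, on the arch over the trough (chute x = 0, y = 0, z = 67 mm): bar 14 mm thick (chute x), 54 mm long (y), 22 mm tall (56 to 78 mm above the chute's origin); the arch's legs stand outside the walls, 54 mm over all
- mat: fixed black rubber parking mat 300 (x) x 90 (y) x 3 mm on the table; origin: centre of its underside. The chute lies on it with the same centre, its x along the mat's x
- feeder: fixed sample feeder, a hollow box 170 (x) x 130 (y) x 130 mm high; origin: centre of its underside. Its flat top, 6 mm thick, has the port in its centre. Two upright pins, 10 mm diameter with tapered tips, stand 22 mm above the top at x = -68 and +68 mm, y = 0. Inside 160 x 120 mm, floor 6 mm above the origin
- port (a point): centre of the port, a rectangular opening 56 (x) x 84 (y) mm outlined in black, at the level of the feeder's top (130 mm above the table); axes as the feeder's
- cover: blue cover plate 160 (x) x 100 (y) x 6 mm, 200 g, with two round through holes of 14 mm diameter at x = -68 and +68 mm, y = 0, and on top a black grip fin 60 mm long (x), 14 mm thick (y), from 6 to 40 mm above the origin. Origin: centre of its underside. It starts hung on the pins, its underside on the feeder's top, closing the port; either way round fits
- jar: bystander: closed amber jar 64 mm diameter, 100 mm high; origin: centre of its underside
- bowl: bystander: white ceramic bowl 100 mm diameter, 45 mm high; origin: centre of its underside

How it is judged:
By the outcome, as a careful person would: the job done as asked, in the order asked, and still so for the second after the job is handed in, with the robot touching nothing.
Of cart0, cart1, cart2, cart3 only 2 to 4 are there at a start; the rules pass over those that are not, and their reading is None.
At some moment in a run one of cart0, cart1, cart2, cart3 may be knocked a few centimetres aside while the robot is not near it.
It also fails if it takes over 210 s, if anything falls off the work surface, if the arm or the gripper's body presses on something with over 40 N, if the wrist force passes 120 N, or if a joint passes its speed limit or range.

### The arm

A 6-joint arm with a two-finger parallel gripper is mounted at the origin on the work surface. World frame = base frame: x ahead of the robot, y to its left, z up, the work surface at z = 0. Lengths are in m, angles in rad, forces in N, time in s.
With the tool pointing down it reaches from about 0.25 to 0.775 m from the base axis. Payload 4 kg.
Tool frame: the origin (TCP) lies midway between the tips of the shut fingers; the grasp point (between the pads) lies 19 mm behind it; z points along the fingers, y is the line along which they close (so a half turn about z gives the same grasp; the last joint's range is limited). The gripper opens to 85 mm and grips with 20 to 120 N. Pads are 22 mm wide; open, the fingers measure 114 mm over their backs; the gripper's body (76 mm by 85 mm) begins 54 mm behind the grasp point. The pads swing forward as they close: fully open they stand 13 mm farther back than shut.
Start: joints at [-1.381, 0.087, 1.371, -0, 1.684, -0.103], TCP at [0.159, -0.527, 0.231] pointing down, gripper open.
Joint ranges: [-3.1, 3.1], [-0.76, 2.03], [0.27, 2.55], [-1.08, 4.22], [0.17, 2.65], [-2.57, 2.57]. Speed limits (rad/s): [2.79, 2.79, 3.14, 3.14, 3.14, 3.14].

### API

Orientations are given as [roll, pitch, yaw] about the fixed x, y, z axes, in that order (R = Rz(yaw) Ry(pitch) Rx(roll)).
In Python, from plant import robot gives the robot as it stands. The module is installed in compiled form; this text tells all that it offers.
- The arm moves only by the shell command python3 -m pendant 'ROWS'. ROWS is JSON, a list of rows, each an object of numbers: "fingers": the finger opening in mm, from 0 to 85.4; "x", "y", "z": the shift along the tool's x, y, z scaled (see below); "wx", "wy", "wz": the turn, a rotation vector about the tool's x, y, z scaled (see below). In form: [{"fingers": .., "x": .., "y": .., "z": .., "wx": .., "wy": .., "wz": ..}, ...]. A call has 1 to 20 rows; each row shifts and turns the commanded pose from where the row before left it, along the tool's axes as they then stand; what a row does not reach is not made up. The controller multiplies each number of a shift by 0.02 m and each number of a turn by 0.08 rad. A row lasts 1/12 s, in which the tool goes at most 41.7 mm and 7.16 degrees, less where a joint would pass 70% of its speed; a pose out of reach is approached as far as the arm can. A call with a number of a shift or a turn outside -1 to 1 is refused whole. A call with a gripper value outside its range is refused whole. The fingers move at their own pace and stop on an object; the grip force is fixed at half the most. Time passes only in rows, so rows that do not move let the fingers close. It gives the time, the measured TCP pose, the force, the opening and the grip force at its end, in the units of the state.
- robot.observe(): the state, without advancing time (a new reading comes with each control period).
- robot.camera(name): name is "scene" or "top"; returns the picture (384x512x3 uint8, blue, green, red); there is no depth.
- robot.calibration(name): a dict with "mtx" (3x3 intrinsics, pixels), "eye" and "rotation" of the camera in the world. Camera axes: x right, y up, looking along -z (the intrinsics and any distortion apply to the point x, -y, -z); pixel columns grow to the right and rows downward; lengths in m; the calibration is good to about 2 mm. A picture is of the moment at which its call begins. calibration takes no time and is no camera call.
- robot.hand_in(): hands the job in; it is judged then, once.
The state is a dict: "clock": time; "q": joint angles; "qd": joint speeds; "tau": joint torques, N m; "tool_pos": TCP position; "orientation": TCP orientation; "force": force on the tool from outside, world axes, zero at the start; "moment": the same for the moment, N m; "grip_width": finger opening in m; "gripper_force": force on a finger pad.
Only numpy, scipy, OpenCV 4.12 (cv2) and the standard library are available. Lean on these libraries where they do the work, as an engineer would, in place of code of your own. Each camera call takes 0.05 s, during which the arm holds its last target. There are 200 camera calls.

## Working session

There is one attempt and no reset: what is moved stays moved. The work goes in short steps, Python scripts to look and compute and a shell command to move; the robot and the scene stay as the last step left them, time stands still between calls to the robot, and variables do not carry over. Pictures are saved under pics/ and viewed, at most 14 in all, crops included, and the job is handed in when it is done.

```bash
mkdir -p pics; ls
python3 - <<'E'
from plant import robot
import cv2,numpy as np
for n in("scene","top"):
    cv2.imwrite(f"pics/{n}0.png",robot.camera(n)); c=robot.calibration(n); print(n,{k:np.round(np.array(v),4).tolist() for k,v in c.items()})
print(robot.observe())
E
```

```text
pics
scene {'mtx': [[433.8877, 0.0, 258.7323], [0.0, 433.8877, 188.882], [0.0, 0.0, 1.0]], 'eye': [1.2809, -0.3637, 0.8998], 'rotation': [0.797, 0.0127, 1.101]}
top {'mtx': [[394.4061, 0.0, 250.1757], [0.0, 394.4061, 193.7105], [0.0, 0.0, 1.0]], 'eye': [0.4528, -0.0177, 1.2249], 'rotation': [0.1236, 0.0293, -1.601]}
{'clock': 0.1, 'q': array([-1.38112987e+00,  8.79464900e-02,  1.37215861e+00,  1.08561311e-05,
        1.68358705e+00, -1.03084300e-01]), 'qd': array([-6.45887703e-04, -7.48348287e-04, -3.36729588e-03,  1.24928246e-03,
       -3.71936279e-06, -1.18299225e-03]), 'tau': array([ 3.31523872e-03, -3.53014040e+01, -3.14218712e+01,  5.61278750e-05,
        7.92140490e-03,  1.53143384e-05]), 'tool_pos': array([ 0.1586435 , -0.52614627,  0.23019228]), 'orientation': array([-3.13950542e+00, -2.26773777e-04,  2.92751736e-01]), 'force': array([-0.21641409, -0.65381693,  0.0093697 ]), 'moment': array([-0.06779922,  0.02671427,  0.00934786]), 'gripper_force': 0.0, 'grip_width': 0.08517009808642961}
```

View pics/scene0.png

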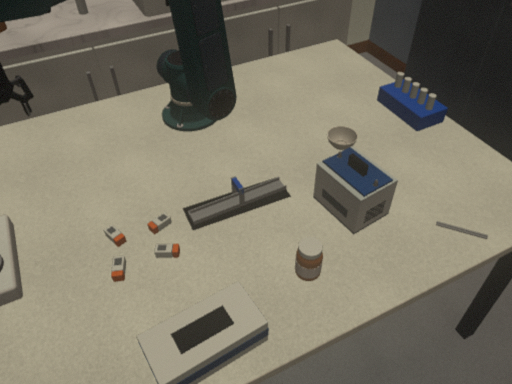

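View pics/top0.png

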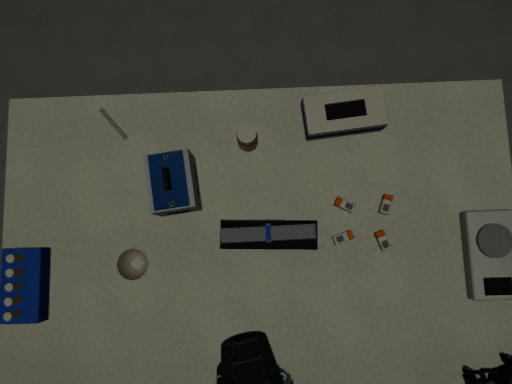

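The scene shows four cartridges (scene px ~(115,235), (160,222), (118,268), (167,250); top px ~(345,204), (386,204), (343,238), (383,240)). In the top view the chute is at ~(268,234), the feeder with its blue cover at ~(170,182), the bowl at (132,264) and the jar at (247,138).

```bash
cat > h.py <<'E'
import numpy as np,cv2
from scipy.spatial.transform import Rotation as R
from plant import robot
def cal(n):
    c=robot.calibration(n); return np.array(c["mtx"]),np.array(c["eye"]),R.from_euler("xyz",c["rotation"]).as_matrix()
def ray(n,uv):
    K,e,M=cal(n); d=np.linalg.inv(K)@[uv[0],uv[1],1]; return e,M@(d*[1,-1,-1])
def onz(n,uv,z):
    e,d=ray(n,uv); return e+d*(z-e[2])/d[2]
def proj(n,p):
    K,e,M=cal(n); q=(M.T@(np.array(p)-e))*[1,-1,-1]; u=K@q; return u[:2]/u[2]
def tri(uvs):  # dict name->uv
    A=0;b=0
    for n,uv in uvs.items():
        e,d=ray(n,uv); d=d/np.linalg.norm(d); P=np.eye(3)-np.outer(d,d); A=A+P; b=b+P@e
    return np.linalg.solve(A,b)
def blobs(mask,amin=8):
    n,l,s,c=cv2.connectedComponentsWithStats(mask.astype(np.uint8)); 
    return [(c[i],s[i],np.argwhere(l==i)[:,::-1]) for i in range(1,n) if s[i,4]>=amin]
def hsv(im): return cv2.cvtColor(im,cv2.COLOR_BGR2HSV).astype(int)
E
python3 - <<'E'
from h import *
print("base px",proj("scene",[0,0,0]),proj("top",[0,0,0]))
for n in("scene","top"):
    im=cv2.imread(f"pics/{n}0.png"); H=hsv(im)
    o=(H[...,0]<14)&(H[...,1]>150)&(H[...,2]>80)
    b=(H[...,0]>100)&(H[...,0]<125)&(H[...,1]>150)&(H[...,2]>40)
    for nm,m,z in(("orange",o,.02),("blue",b,.136)):
        for c,s,_ in blobs(m): print(n,nm,c.round(1),s[4],onz(n,c,z).round(3))
im=cv2.imread("pics/top0.png")
a=cv2.resize(im[185:260,210:410],None,fx=4,fy=4,interpolation=cv2.INTER_CUBIC)
b=cv2.resize(im[140:225,135:260],None,fx=3.5,fy=3.5,interpolation=cv2.INTER_CUBIC)
c=np.zeros((600,800,3),np.uint8);c[:300]=a;c[300:300+b.shape[0],:b.shape[1]]=b[:300]
cv2.imwrite("pics/z1.png",np.clip(c*1.6,0,255).astype(np.uint8))
E
```

```text
base px [191.05905239 114.81006765] [261.01742909 398.06128389]
scene orange [152.  225.4] 43 [ 0.465 -0.283  0.02 ]
scene orange [118.6 237.7] 50 [ 0.465 -0.373  0.02 ]
scene orange [175.3 248.2] 48 [ 0.567 -0.253  0.02 ]
scene orange [117.3 274.8] 85 [ 0.579 -0.405  0.02 ]
scene blue [414. 102.] 587 [0.457 0.591 0.136]
top orange [388.1 196.6] 36 [ 0.58  -0.407  0.02 ]
top orange [338.2 201. ] 37 [ 0.572 -0.255  0.02 ]
top orange [350.  234.2] 40 [ 0.47  -0.284  0.02 ]
top orange [380.1 233.1] 41 [ 0.471 -0.375  0.02 ]
top blue [168.  180.3] 1659 [0.635 0.24  0.136]
top blue [267.6 232.5] 68 [ 0.48  -0.035  0.136]
top blue [ 22.3 285.1] 2154 [0.357 0.644 0.136]
```

View pics/z1.png

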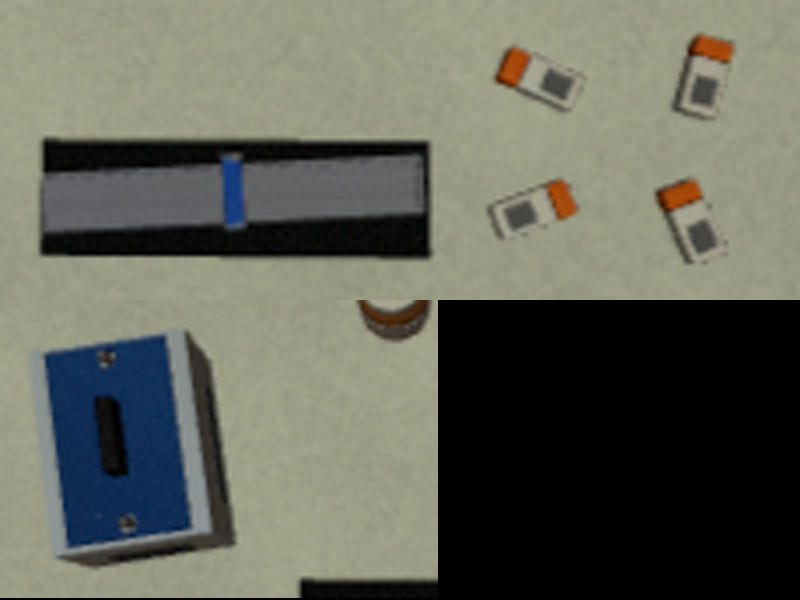

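The crop shows the chute's closed end at the right (-y) and its open end facing the feeder, turned slightly on the mat. The cover's long axis lies roughly along world x, with the pins at top px ~(165.3,156.3) and (171.3,203.7). Next I measure.

```bash
cat >> h.py <<'E'
def carts(im=None,n="top"):
    im=robot.camera(n) if im is None else im; H=hsv(im)
    o=(H[...,0]<14)&(H[...,1]>150)&(H[...,2]>80)
    out=[]
    for c,s,p in blobs(o,12):
        if n=="top" and not(300<c[0]<460 and 150<c[1]<320): continue
        w=14;x0,y0=(c-w-4).astype(int);sub=im[y0:y0+37,x0:x0+37]
        hs=hsv(sub); med=np.median(sub.reshape(-1,3),0); d=np.abs(sub.astype(int)-med).max(2)
        lab=(hs[...,1]<60)&(hs[...,2]<105)
        m=((d>26)).astype(np.uint8); m=cv2.morphologyEx(m,cv2.MORPH_CLOSE,np.ones((3,3),np.uint8))
        bb=[b for b in blobs(m,30)]; b=min(bb,key=lambda b:np.abs(b[2]+[x0,y0]-c).sum(1).min())
        (cx,cy),(a,bw),ang=cv2.minAreaRect(b[2].astype(np.float32)); 
        ctr=onz(n,(cx+x0,cy+y0),.017); cap=onz(n,c,.022); v=(cap-ctr)[:2]
        box=cv2.boxPoints(((cx,cy),(a,bw),ang))+[x0,y0]; W=np.array([onz(n,q,.017)[:2] for q in box])
        e=[W[1]-W[0],W[2]-W[1]]; L=[np.linalg.norm(k) for k in e]; ax=e[int(np.argmax(L))]
        if ax@v<0: ax=-ax
        out.append((ctr[:2].round(4),round(float(np.degrees(np.arctan2(ax[1],ax[0]))),1),np.round(sorted(L),3)))
    return out
E
python3 - <<'E'
from h import *
im=cv2.imread("pics/top0.png")
for c in carts(im): print("cart",c)
H=hsv(im)
black=(H[...,2]<35); black[:205]=0;black[265:]=0;black[:,:205]=0;black[:,330:]=0
# mat incl chute: fill
pts=np.argwhere(black)[:,::-1].astype(np.float32); r=cv2.minAreaRect(pts); B=[onz("top",q,.003)[:2].round(4).tolist() for q in cv2.boxPoints(r)]
print("mat",onz("top",r[0],.003)[:2].round(4),r[1:],B)
# chute: non black inside mat
x0,x1,y0,y1=[int(v) for v in (pts[:,0].min(),pts[:,0].max(),pts[:,1].min(),pts[:,1].max())]
ch=np.zeros_like(black); ch[y0+2:y1-1,x0+2:x1-1]=(H[y0+2:y1-1,x0+2:x1-1,2]>45)
b=max(blobs(ch),key=lambda b:b[1][4]); r=cv2.minAreaRect(b[2].astype(np.float32)); print("chute",r,onz("top",r[0],.02)[:2].round(4),[onz("top",q,.02)[:2].round(4).tolist() for q in cv2.boxPoints(r)])
blue=(H[...,0]>100)&(H[...,0]<130)&(H[...,1]>110)&(H[...,2]>50)
for c,s,p in blobs(blue,30):
    r=cv2.minAreaRect(p.astype(np.float32)); 
    for z in(.006+.13,.081): print("blue",c.round(1),s[4],r[2],z,onz("top",r[0],z)[:2].round(4),[onz("top",q,z)[:2].round(3).tolist() for q in cv2.boxPoints(r)])
for q,z in(((165.3,156.3),.152),((171.3,203.7),.152),((166.7,179.1),.17)): print("pin/fin",onz("top",q,z).round(4))
print("jar lid",onz("top",(247,133),.1),"bowl",onz("top",(132,264),.045))
E
```

```text
cart (array([ 0.5576, -0.3971]), -18.6, array([0.033, 0.066]))
cart (array([ 0.5617, -0.2713]), 60.9, array([0.031, 0.061]))
cart (array([ 0.4703, -0.284 ]), -156.7, array([0.016, 0.029]))
cart (array([ 0.4509, -0.3799]), 19.8, array([0.033, 0.061]))
mat [ 0.4788 -0.0376] ((28.0, 96.0), 90.0) [[0.5266, 0.1097], [0.5172, -0.1869], [0.4318, -0.1826], [0.4405, 0.1114]]
chute ((267.9888610839844, 232.50025939941406), (17.084671020507812, 92.377197265625), 88.72696685791016) [ 0.483  -0.0375] [[0.5102, 0.1032], [0.5076, -0.178], [0.4561, -0.1765], [0.4584, 0.1032]]
blue [168.7 179.2] 1550 82.303955078125 0.136 [0.6354 0.2405] [[0.71, 0.301], [0.72, 0.201], [0.562, 0.181], [0.552, 0.279]]
blue [168.7 179.2] 1550 82.303955078125 0.081 [0.6446 0.2535] [[0.723, 0.317], [0.734, 0.212], [0.568, 0.192], [0.557, 0.294]]
blue [267.8 232.8] 75 90.0 0.136 [ 0.4815 -0.0356] [[0.504, -0.031], [0.503, -0.042], [0.459, -0.04], [0.46, -0.029]]
blue [267.8 232.8] 75 90.0 0.081 [ 0.4829 -0.0365] [[0.506, -0.032], [0.506, -0.043], [0.46, -0.041], [0.46, -0.03]]
blue [ 21.7 284.9] 2165 2.12109637260437 0.136 [0.3562 0.6527] [[0.258, 0.707], [0.464, 0.709], [0.457, 0.598], [0.251, 0.598]]
blue [ 21.7 284.9] 2165 2.12109637260437 0.081 [0.3514 0.6866] [[0.248, 0.743], [0.465, 0.746], [0.457, 0.629], [0.241, 0.629]]
pin/fin [0.7003 0.2436 0.152 ]
pin/fin [0.5667 0.2274 0.152 ]
pin/fin [0.6326 0.2355 0.17  ]
jar lid [0.77313922 0.01493121 0.1       ] bowl [0.40161343 0.37046985 0.045     ]
```

```bash
cat >> h.py <<'E'
def go(x,y,z,rpy=None,yaw=None):
    """units from the present pose: first the turn (tool frame), then the shift in the turned frame"""
    s=robot.observe(); R0=R.from_euler("xyz",s["orientation"])
    R1=R.from_euler("xyz",rpy) if rpy is not None else R.from_euler("xyz",[np.pi,0,yaw])
    w=(R0.inv()*R1).as_rotvec()/.08; d=R1.inv().apply(np.array([x,y,z])-s["tool_pos"])/.02
    print("t",round(s["clock"],2),"turn",w.round(2),"shift",d.round(2))
E
python3 - <<'E'
from h import *
go(.634,.237,.23,yaw=.122)
a,b=onz("top",(220.5,235.5),.016),onz("top",(315.5,231),.016); print(a,b,np.degrees(np.arctan2(a[1]-b[1],a[0]-b[0])))
a,b=onz("top",(210+42/4,185+198/4),.003),onz("top",(210+430/4,185+199/4),.003); print("mat ends",a,b,np.degrees(np.arctan2(a[1]-b[1],a[0]-b[0])))
E
```

```text
t 0.1 turn [-0.03 -0.    2.13] shift [ 2.823e+01 -3.498e+01  1.000e-02]
[0.47846566 0.10775616 0.016     ] [ 0.48317347 -0.18188695  0.016     ] 90.93119474009373
mat ends [0.48181483 0.10904078 0.003     ] [ 0.4718641 -0.1891803  0.003    ] 88.08892432373234
```

```bash
python3 -m pendant '[{"fingers":85,"wz":1},{"wz":1},{"wz":0.13,"x":0.8,"y":-1},{"x":0.8,"y":-1},{"x":0.8,"y":-1},{"x":0.8,"y":-1},{"x":0.8,"y":-1},{"x":0.8,"y":-1},{"x":0.8,"y":-1},{"x":0.8,"y":-1},{"x":0.8,"y":-1},{"x":0.8,"y":-1},{"x":0.8,"y":-1},{"x":0.8,"y":-1},{"x":0.8,"y":-1},{"x":0.8,"y":-1},{"x":0.8,"y":-1},{"x":0.8,"y":-1},{"x":0.8,"y":-1},{"x":0.8,"y":-1}]' && python3 -m pendant '[{"x":0.8,"y":-1},{"x":0.8,"y":-1},{"x":0.8,"y":-1},{"x":0.8,"y":-1},{"x":0.8,"y":-1},{"x":0.8,"y":-1},{"x":0.8,"y":-1},{"x":0.8,"y":-1},{"x":0.8,"y":-1},{"x":0.8,"y":-1},{"x":0.8,"y":-1},{"x":0.8,"y":-1},{"x":0.8,"y":-1},{"x":0.8,"y":-1},{"x":0.8,"y":-1},{"x":0.8,"y":-1},{"x":0.8,"y":-1},{"x":0},{"x":0}]'
python3 - <<'E'
from h import *
print(robot.observe()["q"].round(2),robot.observe()["orientation"].round(3));go(.634,.237,.142,yaw=.122)
cv2.imwrite("pics/s1.png",cv2.resize(robot.camera("scene")[60:260,250:450],None,fx=3,fy=3))
E
```

```text
[-1.38  0.09  1.37  0.    1.68 -0.1 ] [-3.14  -0.     0.293]
t 0.1 turn [-0.03 -0.    2.13] shift [ 28.23 -34.98   4.41]$[0]: bad value
```

View pics/s1.png

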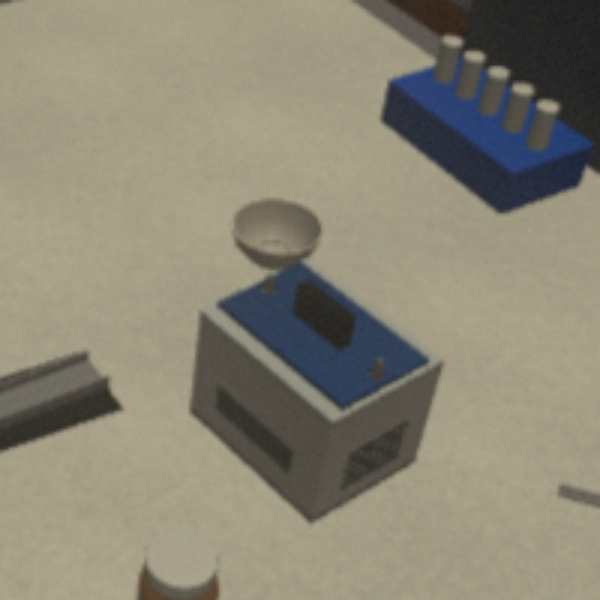

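The arm has not moved (the call was refused), and the picture shows the cover still hung on the feeder. Each row apparently needs all seven keys.

```bash
python3 -m pendant '[{"fingers":85,"x":0,"y":0,"z":0,"wx":0,"wy":0,"wz":1},{"fingers":85,"x":0,"y":0,"z":0,"wx":0,"wy":0,"wz":1},{"fingers":85,"x":0.8,"y":-1,"z":0,"wx":0,"wy":0,"wz":0.13},{"fingers":85,"x":0.8,"y":-1,"z":0,"wx":0,"wy":0,"wz":0},{"fingers":85,"x":0.8,"y":-1,"z":0,"wx":0,"wy":0,"wz":0},{"fingers":85,"x":0.8,"y":-1,"z":0,"wx":0,"wy":0,"wz":0},{"fingers":85,"x":0.8,"y":-1,"z":0,"wx":0,"wy":0,"wz":0},{"fingers":85,"x":0.8,"y":-1,"z":0,"wx":0,"wy":0,"wz":0},{"fingers":85,"x":0.8,"y":-1,"z":0,"wx":0,"wy":0,"wz":0},{"fingers":85,"x":0.8,"y":-1,"z":0,"wx":0,"wy":0,"wz":0},{"fingers":85,"x":0.8,"y":-1,"z":0,"wx":0,"wy":0,"wz":0},{"fingers":85,"x":0.8,"y":-1,"z":0,"wx":0,"wy":0,"wz":0},{"fingers":85,"x":0.8,"y":-1,"z":0,"wx":0,"wy":0,"wz":0},{"fingers":85,"x":0.8,"y":-1,"z":0,"wx":0,"wy":0,"wz":0},{"fingers":85,"x":0.8,"y":-1,"z":0,"wx":0,"wy":0,"wz":0},{"fingers":85,"x":0.8,"y":-1,"z":0,"wx":0,"wy":0,"wz":0},{"fingers":85,"x":0.8,"y":-1,"z":0,"wx":0,"wy":0,"wz":0},{"fingers":85,"x":0.8,"y":-1,"z":0,"wx":0,"wy":0,"wz":0},{"fingers":85,"x":0.8,"y":-1,"z":0,"wx":0,"wy":0,"wz":0},{"fingers":85,"x":0.8,"y":-1,"z":0,"wx":0,"wy":0,"wz":0}]' && python3 -m pendant '[{"fingers":85,"x":0.8,"y":-1,"z":0,"wx":0,"wy":0,"wz":0},{"fingers":85,"x":0.8,"y":-1,"z":0,"wx":0,"wy":0,"wz":0},{"fingers":85,"x":0.8,"y":-1,"z":0,"wx":0,"wy":0,"wz":0},{"fingers":85,"x":0.8,"y":-1,"z":0,"wx":0,"wy":0,"wz":0},{"fingers":85,"x":0.8,"y":-1,"z":0,"wx":0,"wy":0,"wz":0},{"fingers":85,"x":0.8,"y":-1,"z":0,"wx":0,"wy":0,"wz":0},{"fingers":85,"x":0.8,"y":-1,"z":0,"wx":0,"wy":0,"wz":0},{"fingers":85,"x":0.8,"y":-1,"z":0,"wx":0,"wy":0,"wz":0},{"fingers":85,"x":0.8,"y":-1,"z":0,"wx":0,"wy":0,"wz":0},{"fingers":85,"x":0.8,"y":-1,"z":0,"wx":0,"wy":0,"wz":0},{"fingers":85,"x":0.8,"y":-1,"z":0,"wx":0,"wy":0,"wz":0},{"fingers":85,"x":0.8,"y":-1,"z":0,"wx":0,"wy":0,"wz":0},{"fingers":85,"x":0.8,"y":-1,"z":0,"wx":0,"wy":0,"wz":0},{"fingers":85,"x":0.8,"y":-1,"z":0,"wx":0,"wy":0,"wz":0},{"fingers":85,"x":0.8,"y":-1,"z":0,"wx":0,"wy":0,"wz":0},{"fingers":85,"x":0.8,"y":-1,"z":0,"wx":0,"wy":0,"wz":0},{"fingers":85,"x":0.8,"y":-1,"z":0,"wx":0,"wy":0,"wz":0},{"fingers":85,"x":0,"y":0,"z":0,"wx":0,"wy":0,"wz":0}]'
python3 - <<'E'
from h import *
print(robot.observe()["q"].round(2),robot.observe()["orientation"].round(3),robot.observe()["tool_pos"]);go(.634,.237,.142,yaw=.122)
E
```

```text
clock: 1.82
tool_pos: [0.4007, -0.1327, 0.231]
orientation: [-3.142, 0.0, 0.122]
force: [0.4, -1.0, -0.6]
grip_width: 0.085
gripper_force: 0.0
clock: 3.32
tool_pos: [0.6297, 0.2405, 0.2287]
orientation: [-3.14, 0.002, 0.126]
force: [0.3, -0.9, -0.6]
grip_width: 0.0851
gripper_force: 0.0
[0.28 0.37 1.04 0.   1.74 1.72] [-3.14e+00  2.00e-03  1.26e-01] [0.62973358 0.24047129 0.22872899]
t 3.32 turn [-0.02  0.02  0.05] shift [0.19 0.2  4.34]
```

```bash
python3 -m pendant '[{"fingers":85,"x":0.2,"y":0.15,"z":1,"wx":0,"wy":0,"wz":0.05},{"fingers":85,"x":0,"y":0,"z":1,"wx":0,"wy":0,"wz":0},{"fingers":85,"x":0,"y":0,"z":1,"wx":0,"wy":0,"wz":0},{"fingers":85,"x":0,"y":0,"z":0.7,"wx":0,"wy":0,"wz":0},{"fingers":85,"x":0,"y":0,"z":0.6,"wx":0,"wy":0,"wz":0},{"fingers":0,"x":0,"y":0,"z":0,"wx":0,"wy":0,"wz":0},{"fingers":0,"x":0,"y":0,"z":0,"wx":0,"wy":0,"wz":0},{"fingers":0,"x":0,"y":0,"z":0,"wx":0,"wy":0,"wz":0},{"fingers":0,"x":0,"y":0,"z":0,"wx":0,"wy":0,"wz":0},{"fingers":0,"x":0,"y":0,"z":0,"wx":0,"wy":0,"wz":0},{"fingers":0,"x":0,"y":0,"z":0,"wx":0,"wy":0,"wz":0},{"fingers":0,"x":0,"y":0,"z":0,"wx":0,"wy":0,"wz":0},{"fingers":0,"x":0,"y":0,"z":0,"wx":0,"wy":0,"wz":0}]'
python3 - <<'E'
from h import *
go(.634,.237,.142,yaw=.122)
E
```

```text
clock: 4.4
tool_pos: [0.6336, 0.2374, 0.1475]
orientation: [-3.136, -0.004, 0.121]
force: [0.5, 7.1, 3.7]
grip_width: 0.0126
gripper_force: 61.8
t 4.4 turn [-0.07 -0.05 -0.01] shift [0.02 0.02 0.28]
```

```bash
python3 -m pendant '[{"fingers":0,"x":0,"y":0,"z":-0.5,"wx":0,"wy":0,"wz":0},{"fingers":0,"x":0,"y":0,"z":-0.8,"wx":0,"wy":0,"wz":0},{"fingers":0,"x":0,"y":0,"z":-1,"wx":0,"wy":0,"wz":0},{"fingers":0,"x":0,"y":0,"z":-0.7,"wx":0,"wy":0,"wz":0},{"fingers":0,"x":-0.6,"y":0,"z":0,"wx":0,"wy":0,"wz":0},{"fingers":0,"x":-1,"y":0,"z":0,"wx":0,"wy":0,"wz":0},{"fingers":0,"x":-1,"y":0,"z":0,"wx":0,"wy":0,"wz":0},{"fingers":0,"x":-1,"y":0,"z":0,"wx":0,"wy":0,"wz":0},{"fingers":0,"x":-1,"y":0,"z":0,"wx":0,"wy":0,"wz":0},{"fingers":0,"x":-1,"y":0,"z":0,"wx":0,"wy":0,"wz":0},{"fingers":0,"x":-1,"y":0,"z":0,"wx":0,"wy":0,"wz":0},{"fingers":0,"x":-1,"y":0,"z":0,"wx":0,"wy":0,"wz":0},{"fingers":0,"x":-1,"y":0,"z":0,"wx":0,"wy":0,"wz":0},{"fingers":0,"x":-1,"y":0.5,"z":0,"wx":0,"wy":0,"wz":0},{"fingers":0,"x":-1,"y":0,"z":0,"wx":0,"wy":0,"wz":0},{"fingers":0,"x":-1,"y":0,"z":0,"wx":0,"wy":0,"wz":0},{"fingers":0,"x":-1,"y":0,"z":0.5,"wx":0,"wy":0,"wz":0},{"fingers":0,"x":-1,"y":0,"z":1,"wx":0,"wy":0,"wz":0},{"fingers":0,"x":-1,"y":0,"z":1,"wx":0,"wy":0,"wz":0},{"fingers":0,"x":-0.4,"y":0,"z":1,"wx":0,"wy":0,"wz":0}]';  python3 - <<'E'
from h import *
go(.335,.19,.0175,yaw=.121); cv2.imwrite("pics/s2.png",robot.camera("scene"))
E
```

```text
clock: 6.07
tool_pos: [0.3343, 0.1885, 0.1347]
orientation: [-3.141, 0.0, 0.119]
force: [0.8, 0.4, -3.2]
grip_width: 0.0135
gripper_force: 61.1
t 6.07 turn [-0.    0.   -0.02] shift [ 0.04 -0.07  5.86]
```

View pics/s2.png

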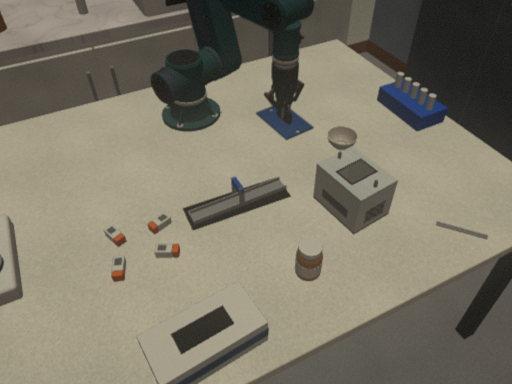

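The cover is held at px (285,120) and the port is open at (357,171). I lower the cover to the table.

```bash
python3 -m pendant '[{"fingers":0,"x":0,"y":0,"z":1,"wx":0,"wy":0,"wz":0},{"fingers":0,"x":0,"y":0,"z":1,"wx":0,"wy":0,"wz":0},{"fingers":0,"x":0,"y":0,"z":1,"wx":0,"wy":0,"wz":0},{"fingers":0,"x":0,"y":0,"z":1,"wx":0,"wy":0,"wz":0},{"fingers":0,"x":0,"y":0,"z":0.9,"wx":0,"wy":0,"wz":0},{"fingers":0,"x":0,"y":0,"z":0.5,"wx":0,"wy":0,"wz":0},{"fingers":0,"x":0,"y":0,"z":0.2,"wx":0,"wy":0,"wz":0},{"fingers":0,"x":0,"y":0,"z":0.2,"wx":0,"wy":0,"wz":0},{"fingers":0,"x":0,"y":0,"z":0,"wx":0,"wy":0,"wz":0}]';python3 -m pendant '[{"fingers":70,"x":0,"y":0,"z":0,"wx":0,"wy":0,"wz":0},{"fingers":70,"x":0,"y":0,"z":0,"wx":0,"wy":0,"wz":0},{"fingers":70,"x":0,"y":0,"z":0,"wx":0,"wy":0,"wz":0},{"fingers":70,"x":0,"y":0,"z":0,"wx":0,"wy":0,"wz":0},{"fingers":70,"x":0,"y":0,"z":0,"wx":0,"wy":0,"wz":0},{"fingers":70,"x":0,"y":0,"z":-1,"wx":0,"wy":0,"wz":0},{"fingers":70,"x":0,"y":0,"z":-1,"wx":0,"wy":0,"wz":0},{"fingers":70,"x":0,"y":0,"z":-1,"wx":0,"wy":0,"wz":0},{"fingers":70,"x":0,"y":0,"z":-1,"wx":0,"wy":0,"wz":0},{"fingers":70,"x":0,"y":0,"z":-1,"wx":0,"wy":0,"wz":0},{"fingers":70,"x":0,"y":0,"z":-1,"wx":0,"wy":0,"wz":0},{"fingers":70,"x":0,"y":0,"z":-1,"wx":0,"wy":0,"wz":0}]'
python3 - <<'E'
from h import *
im=robot.camera("top")
for c in carts(im): print(c)
sc=robot.camera("scene")
cv2.imwrite("pics/z2.png",np.hstack([cv2.resize(np.clip(im[190:250,330:400].astype(float)*1.5,0,255),None,fx=5.5,fy=5.5,interpolation=3),cv2.resize(np.clip(sc[215:275,95:165].astype(float)*1.3,0,255),None,fx=5.5,fy=5.5)]))
E
```

```text
clock: 6.87
tool_pos: [0.3369, 0.1889, 0.0196]
orientation: [3.142, -0.0, 0.118]
force: [-0.1, -0.3, -3.0]
grip_width: 0.0126
gripper_force: 61.1
clock: 7.87
tool_pos: [0.3364, 0.1888, 0.1605]
orientation: [-3.142, -0.001, 0.118]
force: [0.3, 0.2, -0.6]
grip_width: 0.07
gripper_force: 0.0
(array([ 0.5575, -0.3974]), -18.6, array([0.033, 0.066]))
(array([ 0.5617, -0.2713]), 60.9, array([0.031, 0.061]))
(array([ 0.4703, -0.284 ]), -156.7, array([0.016, 0.029]))
(array([ 0.4508, -0.3797]), 19.3, array([0.033, 0.061]))[ WARN:0@1.365] global loadsave.cpp:1063 imwrite_ Unsupported depth image for selected encoder is fallbacked to CV_8U.
```

View pics/z2.png

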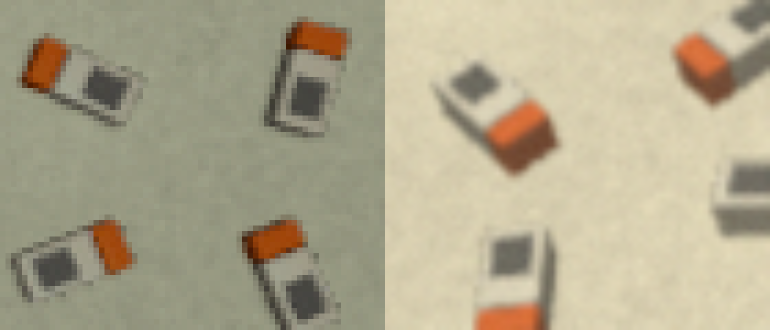

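The crops show all four cartridges clearly, each with its cap and grey label. I'll use the line from cap to label for the pose.

```bash
cat >> h.py <<'E'
def carts2(im=None,box=(300,150,460,320)):
    im=robot.camera("top") if im is None else im; H=hsv(im)
    o=(H[...,0]<14)&(H[...,1]>150)&(H[...,2]>80); g=(H[...,1]<50)&(H[...,2]<85)&(H[...,2]>30)
    G=[b[0] for b in blobs(g,8) if b[1][4]<60]; out=[]
    for c,s,p in blobs(o,12):
        if not(box[0]<c[0]<box[2] and box[1]<c[1]<box[3]) or not G: continue
        l=min(G,key=lambda q:abs(np.linalg.norm(q-c)-11)); a,b=onz("top",c,.025)[:2],onz("top",l,.026)[:2]; v=a-b
        out.append((np.round(a-.667*v,4),round(float(np.degrees(np.arctan2(v[1],v[0]))),1),round(float(np.linalg.norm(v)),4)))
    return out
E
python3 - <<'E'
from h import *
for c in carts2(cv2.imread("pics/top0.png")): print(c)
E
```

```text
(array([ 0.3724, -0.6159]), 45.5, 0.4435)
(array([0.6654, 0.06  ]), -106.6, 0.4915)
(array([ 0.3358, -0.5754]), 65.3, 0.4818)
(array([ 0.336 , -0.6053]), 59.9, 0.4023)
```

Run:
```python
import re
s=open('h.py').read()
s=s.replace('g=(H[...,1]<50)&(H[...,2]<85)&(H[...,2]>30)','g=(H[...,1]<70)&(H[...,2]<T)&(H[...,2]>25)').replace('box=(300,150,460,320)):','box=(300,150,460,320),T=85):')
open('h.py','w').write(s)
from h import *
im=cv2.imread("pics/top0.png"); H=hsv(im)
print(H[238:241,338:343].tolist(), im[220,360])
for T in (70,80,90,100): print(T,*carts2(im,T=T),sep="\n")
```

```text
[[[30, 17, 46], [23, 22, 47], [30, 17, 45], [23, 22, 47], [24, 27, 48]], [[23, 22, 46], [18, 27, 47], [23, 22, 46], [23, 22, 47], [23, 22, 47]], [[30, 21, 48], [20, 16, 47], [20, 17, 46], [23, 22, 46], [24, 25, 52]]] [82 97 96]
70
(array([ 0.5584, -0.398 ]), -18.5, 0.0339)
(array([ 0.5614, -0.2746]), 63.7, 0.0344)
(array([ 0.4625, -0.262 ]), -70.6, 0.0339)
(array([ 0.4492, -0.3692]), -10.3, 0.0328)
80
(array([ 0.5583, -0.3984]), -17.2, 0.0339)
(array([ 0.5614, -0.2746]), 63.8, 0.0343)
(array([ 0.4627, -0.262 ]), -71.0, 0.0338)
(array([ 0.4488, -0.3696]), -9.2, 0.0333)
90
(array([ 0.4832, -0.1266]), -70.9, 0.4421)
(array([ 0.4804, -0.0763]), -62.9, 0.2995)
(array([ 0.4466, -0.086 ]), -83.2, 0.298)
(array([ 0.4468, -0.1159]), -84.7, 0.3873)
100
(array([ 0.6235, -0.3762]), -146.4, 0.0785)
(array([ 0.5864, -0.2689]), 135.1, 0.0315)
(array([ 0.5176, -0.245 ]), -141.1, 0.0916)
(array([ 0.3884, -0.3694]), -2.6, 0.1235)
```

```bash
sed -i 's/if b\[1\]\[4\]<60\]/if b[1][4]<40 and min(b[1][2:4])>=3 and b[1][4]>.6*b[1][2]*b[1][3]]/; s/,T=85)/,T=56)/' h.py
python3 - <<'E'
from h import *
im=cv2.imread("pics/top0.png")
print(*carts2(im),sep="\n")
E
```

```text
(array([ 0.5583, -0.398 ]), -18.4, 0.0341)
(array([ 0.5612, -0.2741]), 62.7, 0.0338)
(array([ 0.4622, -0.2618]), -70.0, 0.0343)
(array([ 0.4489, -0.3812]), 20.1, 0.0349)
```

```bash
sed -i 's/G=\[b\[0\] for/G=[b for/; s/l=min(G,key=lambda q:abs(np.linalg.norm(q-c)-11));/L=[q for q in G if 8<np.linalg.norm(q[0]-c)<14]; l=max(L,key=lambda q:q[1][4])[0] if L else c+1;/' h.py
python3 - <<'E'
from h import *
im=cv2.imread("pics/top0.png")
print(*carts2(im),sep="\n")
s=robot.observe()
go(.469,-.27,.16,yaw=0)
E
```

```text
(array([ 0.5583, -0.398 ]), -18.4, 0.0341)
(array([ 0.5612, -0.2741]), 62.7, 0.0338)
(array([ 0.4622, -0.2618]), -70.0, 0.0343)
(array([ 0.4489, -0.3812]), 20.1, 0.0349)
t 7.97 turn [-0.03 -0.1   1.48] shift [ 6.51 22.98  0.17]
```

```bash
cat >> h.py <<'E'
def chute(im=None):
    """outer wall-top edges per column in the top view -> centre line fit (x as function of y)"""
    im=robot.camera("top") if im is None else im
    V=im.max(2).astype(float); P=[];Wd=[];E=[]
    for u in list(range(224,258))+list(range(280,313)):
        col=V[212:258,u]; k=np.where(col>32)[0]; mid=col[18:26].mean()
        blk=np.where(col<20)[0]; 
        if len(blk)<4: continue
        a,b=blk.min(),blk.max(); k=k[(k>a)&(k<b)]
        if len(k)<8: continue
        t=32.
        i,j=k.min(),k.max(); top=212+i-(col[i]-t)/(col[i]-col[i-1]+1e-9); bot=212+j+(col[j]-t)/(col[j]-col[j+1]+1e-9)
        p,q=onz("top",(u,top),.021),onz("top",(u,bot),.021); P.append((p+q)/2); Wd.append(p[0]-q[0])
    P=np.array(P); f=np.polyfit(P[:,1],P[:,0],1); r=P[:,0]-np.polyval(f,P[:,1])
    return f,np.median(Wd),r.std(),len(P)
E
python3 - <<'E'
from h import *
im=cv2.imread("pics/top0.png")
f,w,r,n=chute(im); print("x=%.4f*y+%.4f"%tuple(f),"at handle",np.polyval(f,-.037),"yaw",90-np.degrees(np.arctan(f[0])),w,r,n)
b=(lambda H:(H[...,0]>100)&(H[...,0]<130)&(H[...,1]>110)&(H[...,2]>40))
for c,s,p in blobs(b(hsv(cv2.imread("pics/scene0.png"))),15): print(c,s)
V=im.max(2); print(V[215:255,240].tolist()); print(V[233,312:322].tolist(),V[236,214:228].tolist())
print([onz("top",(u,233),.021)[1].round(4) for u in (220,315)])
E
```

```text
x=-0.0193*y+0.4811 at handle 0.4817849064250667 yaw 91.10512601603897 0.0450546149482845 0.00011526248283367206 67
[415.16414435 102.28055879] [381  79  67  43 859]
[360.11642412 179.84199584] [338 166  41  29 481]
[382.59375 181.     ] [379 177  10   9  32]
[236.65  182.725] [232 178  10  10  40]
[100, 99, 99, 102, 82, 35, 8, 7, 5, 8, 8, 9, 42, 59, 64, 64, 64, 63, 63, 63, 62, 62, 64, 64, 64, 64, 61, 25, 5, 8, 5, 7, 8, 8, 86, 96, 97, 100, 99, 98]
[63, 56, 49, 52, 17, 54, 95, 95, 98, 97] [98, 98, 97, 99, 101, 88, 55, 64, 63, 63, 63, 62, 63, 63]
[np.float64(0.1086), np.float64(-0.1794)]
```

```bash
python3 -m pendant '[{"fingers":70,"x":0.15,"y":1,"z":0,"wx":0,"wy":0,"wz":0},{"fingers":70,"x":0.15,"y":1,"z":0,"wx":0,"wy":0,"wz":0},{"fingers":70,"x":0.15,"y":1,"z":0,"wx":0,"wy":0,"wz":0},{"fingers":70,"x":0.15,"y":1,"z":0,"wx":0,"wy":0,"wz":0},{"fingers":70,"x":0.15,"y":1,"z":0,"wx":0,"wy":0,"wz":0},{"fingers":70,"x":0.15,"y":1,"z":0,"wx":0,"wy":0,"wz":0},{"fingers":70,"x":0.15,"y":1,"z":0,"wx":0,"wy":0,"wz":0},{"fingers":70,"x":0.15,"y":1,"z":0,"wx":0,"wy":0,"wz":0},{"fingers":70,"x":0.15,"y":1,"z":0,"wx":0,"wy":0,"wz":0},{"fingers":70,"x":0.15,"y":1,"z":0,"wx":0,"wy":0,"wz":0},{"fingers":70,"x":0.15,"y":1,"z":0,"wx":0,"wy":0,"wz":0},{"fingers":70,"x":0.15,"y":1,"z":0,"wx":0,"wy":0,"wz":0},{"fingers":70,"x":0.15,"y":1,"z":0,"wx":0,"wy":0,"wz":0},{"fingers":70,"x":0.15,"y":1,"z":0,"wx":0,"wy":0,"wz":0},{"fingers":70,"x":0.15,"y":1,"z":0,"wx":0,"wy":0,"wz":0},{"fingers":70,"x":0.15,"y":1,"z":0,"wx":0,"wy":0,"wz":0},{"fingers":70,"x":0.15,"y":1,"z":0,"wx":0,"wy":0,"wz":0},{"fingers":70,"x":0.15,"y":1,"z":0,"wx":0,"wy":0,"wz":0},{"fingers":70,"x":0.15,"y":1,"z":0,"wx":0,"wy":0,"wz":0},{"fingers":70,"x":0.15,"y":1,"z":0,"wx":0,"wy":0,"wz":0}]' >/dev/null; python3 -m pendant '[{"fingers":70,"x":0.2,"y":1,"z":0,"wx":0,"wy":0,"wz":-1},{"fingers":70,"x":0.2,"y":1,"z":0,"wx":0,"wy":0,"wz":-1},{"fingers":70,"x":0,"y":1,"z":0,"wx":0,"wy":0,"wz":-1},{"fingers":70,"x":0,"y":0,"z":0,"wx":0,"wy":0,"wz":-1},{"fingers":70,"x":0,"y":0,"z":0,"wx":0,"wy":0,"wz":-1},{"fingers":70,"x":0,"y":0,"z":0,"wx":0,"wy":0,"wz":-1},{"fingers":70,"x":0,"y":0,"z":0,"wx":0,"wy":0,"wz":-1},{"fingers":70,"x":0,"y":0,"z":0,"wx":0,"wy":0,"wz":-1},{"fingers":70,"x":0,"y":0,"z":0,"wx":0,"wy":0,"wz":-1},{"fingers":70,"x":0,"y":0,"z":0,"wx":0,"wy":0,"wz":-1},{"fingers":70,"x":0,"y":0,"z":0,"wx":0,"wy":0,"wz":-1},{"fingers":70,"x":0,"y":0,"z":0,"wx":0,"wy":0,"wz":-1},{"fingers":70,"x":0,"y":0,"z":0,"wx":0,"wy":0,"wz":-1},{"fingers":70,"x":0,"y":0,"z":0,"wx":0,"wy":0,"wz":-1},{"fingers":70,"x":0,"y":0,"z":0,"wx":0,"wy":0,"wz":-1},{"fingers":70,"x":0,"y":0,"z":0,"wx":0,"wy":0,"wz":-1},{"fingers":70,"x":0,"y":0,"z":0.5,"wx":0,"wy":0,"wz":-1},{"fingers":70,"x":0,"y":0,"z":1,"wx":0,"wy":0,"wz":-1},{"fingers":70,"x":0,"y":0,"z":1,"wx":0,"wy":0,"wz":-1},{"fingers":70,"x":0,"y":0,"z":0.5,"wx":0,"wy":0,"wz":-1}]'
python3 - <<'E'
from h import *
im=robot.camera("top"); print(*carts2(im),sep="\n"); print(robot.observe()["q"].round(2))
go(.4622,-.2618,.004,yaw=1.92)
sc=robot.camera("scene")
H=hsv(sc); o=(H[...,0]<14)&(H[...,1]>150)&(H[...,2]>80); print([c.round(1).tolist() for c,s,_ in blobs(o,12)])
E
```

```text
clock: 11.3
tool_pos: [0.4613, -0.2575, 0.0955]
orientation: [-3.138, -0.004, 1.722]
force: [-0.6, -0.1, -0.5]
grip_width: 0.0698
gripper_force: 0.0
(array([ 0.5583, -0.3977]), -17.7, 0.0338)
(array([ 0.5694, -0.2555]), 39.1, 0.0042)
[-0.62  0.11  1.62 -0.    1.42 -0.77]
t 11.35 turn [-0.07 -0.08 -2.44] shift [-0.26  0.    4.49]
[[152.0, 225.3], [118.6, 237.7], [175.4, 248.2], [116.8, 274.2]]
```

```bash
python3 -m pendant '[{"fingers":70,"x":0,"y":0,"z":0,"wx":0,"wy":0,"wz":-1},{"fingers":70,"x":0,"y":0,"z":0.2,"wx":0,"wy":0,"wz":-1},{"fingers":70,"x":-0.25,"y":0,"z":1,"wx":0,"wy":0,"wz":-0.45},{"fingers":70,"x":0,"y":0,"z":1,"wx":0,"wy":0,"wz":0},{"fingers":70,"x":0,"y":0,"z":1,"wx":0,"wy":0,"wz":0},{"fingers":70,"x":0,"y":0,"z":0.8,"wx":0,"wy":0,"wz":0},{"fingers":70,"x":0,"y":0,"z":0.4,"wx":0,"wy":0,"wz":0},{"fingers":20,"x":0,"y":0,"z":0,"wx":0,"wy":0,"wz":0},{"fingers":20,"x":0,"y":0,"z":0,"wx":0,"wy":0,"wz":0},{"fingers":20,"x":0,"y":0,"z":0,"wx":0,"wy":0,"wz":0},{"fingers":20,"x":0,"y":0,"z":0,"wx":0,"wy":0,"wz":0},{"fingers":20,"x":0,"y":0,"z":0,"wx":0,"wy":0,"wz":0},{"fingers":20,"x":0,"y":0,"z":0,"wx":0,"wy":0,"wz":0}]'
python3 - <<'E'
from h import *
go(.4839,-.1453,.021,yaw=1.59)
E
```

```text
clock: 12.48
tool_pos: [0.4658, -0.2644, 0.0133]
orientation: [3.139, 0.003, 1.914]
force: [-0.3, -0.2, 6.1]
grip_width: 0.0265
gripper_force: 62.2
t 12.48 turn [0.04 0.04 4.05] shift [ 5.94  1.02 -0.38]
```

```bash
python3 -m pendant '[{"fingers":50,"x":0,"y":0,"z":0,"wx":0,"wy":0,"wz":0},{"fingers":50,"x":0,"y":0,"z":0,"wx":0,"wy":0,"wz":0},{"fingers":50,"x":0,"y":0,"z":-0.75,"wx":0,"wy":0,"wz":0},{"fingers":50,"x":0,"y":0,"z":0,"wx":0,"wy":0,"wz":0}]';python3 -m pendant '[{"fingers":20,"x":0,"y":0,"z":0,"wx":0,"wy":0,"wz":0},{"fingers":20,"x":0,"y":0,"z":0,"wx":0,"wy":0,"wz":0},{"fingers":20,"x":0,"y":0,"z":0,"wx":0,"wy":0,"wz":0},{"fingers":20,"x":0,"y":0,"z":0,"wx":0,"wy":0,"wz":0},{"fingers":20,"x":0,"y":0,"z":0,"wx":0,"wy":0,"wz":0}]';python3 - <<'E'
from h import *
im=robot.camera("scene"); p=proj("scene",[.4622,-.2618,.03]).astype(int); print(p)
cv2.imwrite("pics/g1.png",cv2.resize(im[p[1]-45:p[1]+35,p[0]-50:p[0]+50],None,fx=6,fy=6,interpolation=3))
E
```

```text
clock: 12.82
tool_pos: [0.4654, -0.2641, 0.0279]
orientation: [3.14, 0.002, 1.914]
force: [1.2, -1.1, 0.5]
grip_width: 0.0498
gripper_force: 0.0
clock: 13.23
tool_pos: [0.4647, -0.2635, 0.0262]
orientation: [3.141, 0.0, 1.914]
force: [0.1, -0.6, 0.9]
grip_width: 0.02
gripper_force: 0.9
[158 219]
```

View pics/g1.png

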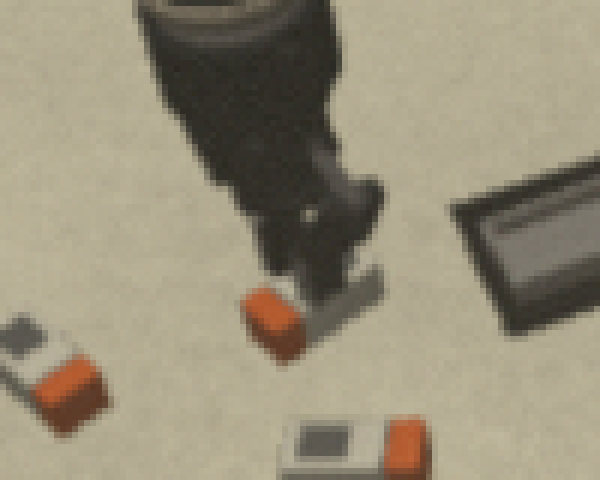

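The fingers closed just above the cartridge (px (160,215) in the full scene); the tips are at about TCP height. I go back down to the height of the first grip, ~12 mm.

```bash
python3 -m pendant '[{"fingers":55,"x":0,"y":0,"z":-0.2,"wx":0,"wy":0,"wz":0},{"fingers":55,"x":0,"y":0,"z":0,"wx":0,"wy":0,"wz":0},{"fingers":55,"x":0,"y":0,"z":0,"wx":0,"wy":0,"wz":0},{"fingers":55,"x":0,"y":0,"z":0.6,"wx":0,"wy":0,"wz":0},{"fingers":55,"x":0,"y":0,"z":0.4,"wx":0,"wy":0,"wz":0},{"fingers":55,"x":0,"y":0,"z":0,"wx":0,"wy":0,"wz":0}]';python3 -m pendant '[{"fingers":20,"x":0,"y":0,"z":0,"wx":0,"wy":0,"wz":0},{"fingers":20,"x":0,"y":0,"z":0,"wx":0,"wy":0,"wz":0},{"fingers":20,"x":0,"y":0,"z":0,"wx":0,"wy":0,"wz":0},{"fingers":20,"x":0,"y":0,"z":0,"wx":0,"wy":0,"wz":0},{"fingers":20,"x":0,"y":0,"z":0,"wx":0,"wy":0,"wz":0}]';python3 -m pendant '[{"fingers":20,"x":0,"y":0,"z":-1,"wx":0,"wy":0,"wz":0},{"fingers":20,"x":0,"y":0,"z":-1,"wx":0,"wy":0,"wz":0},{"fingers":20,"x":0,"y":0,"z":-1,"wx":0,"wy":0,"wz":0},{"fingers":20,"x":0,"y":0,"z":0,"wx":0,"wy":0,"wz":0}]';python3 - <<'E'
from h import *
im=robot.camera("scene"); p=proj("scene",[.4622,-.2618,.06]).astype(int); print(p)
cv2.imwrite("pics/g2.png",cv2.resize(im[p[1]-45:p[1]+35,p[0]-50:p[0]+50],None,fx=6,fy=6,interpolation=3))
go(.4839,-.1453,.06,yaw=1.59)
E
```

```text
clock: 13.78
tool_pos: [0.4625, -0.2622, 0.0071]
orientation: [-3.138, -0.005, 1.914]
force: [-0.6, 0.7, -0.1]
grip_width: 0.0554
gripper_force: 0.0
clock: 14.2
tool_pos: [0.4647, -0.2636, 0.0105]
orientation: [3.141, 0.0, 1.914]
force: [0.3, 0.0, -1.0]
grip_width: 0.0266
gripper_force: 61.9
clock: 14.53
tool_pos: [0.4671, -0.2653, 0.0751]
orientation: [3.136, 0.008, 1.914]
force: [1.1, -0.4, -0.1]
grip_width: 0.0261
gripper_force: 62.0
[156 211]
t 14.58 turn [0.05 0.06 4.06] shift [5.95 1.   0.65]
```

View pics/g2.png

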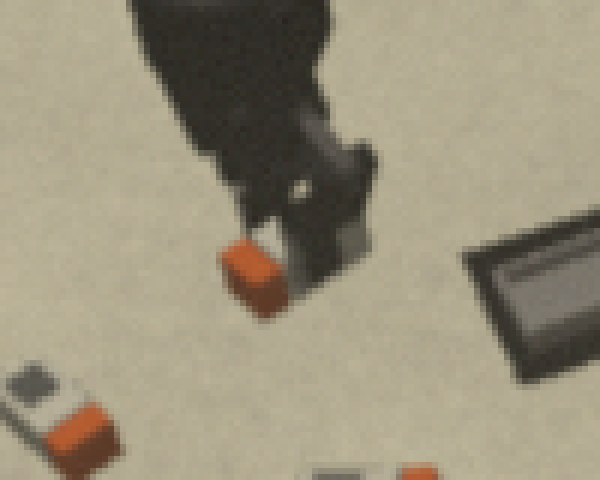

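The cartridge is held and lifted clear, its cap at crop (255,275). I place it in the rearmost slot.

```bash
python3 -m pendant '[{"fingers":20,"x":0,"y":0,"z":0,"wx":0,"wy":0,"wz":1},{"fingers":20,"x":0,"y":0,"z":0,"wx":0,"wy":0,"wz":1},{"fingers":20,"x":0,"y":0,"z":0,"wx":0,"wy":0,"wz":1},{"fingers":20,"x":0,"y":0,"z":0,"wx":0,"wy":0,"wz":1},{"fingers":20,"x":0.5,"y":0.2,"z":0,"wx":0,"wy":0,"wz":0},{"fingers":20,"x":1,"y":0.2,"z":0,"wx":0,"wy":0,"wz":0},{"fingers":20,"x":1,"y":0.2,"z":0,"wx":0,"wy":0,"wz":0},{"fingers":20,"x":1,"y":0.2,"z":0,"wx":0,"wy":0,"wz":0},{"fingers":20,"x":1,"y":0.2,"z":0,"wx":0,"wy":0,"wz":0},{"fingers":20,"x":1,"y":0,"z":0,"wx":0,"wy":0,"wz":0},{"fingers":20,"x":0.5,"y":0,"z":0,"wx":0,"wy":0,"wz":0},{"fingers":20,"x":0,"y":0,"z":0,"wx":0,"wy":0,"wz":0},{"fingers":20,"x":0,"y":0,"z":0,"wx":0,"wy":0,"wz":0}]';python3 - <<'E'
from h import *
go(.4839,-.1453,.025,yaw=1.59)
E
```

```text
clock: 15.67
tool_pos: [0.4814, -0.1427, 0.0698]
orientation: [-3.141, 0.0, 1.597]
force: [0.6, -0.5, -1.2]
grip_width: 0.0259
gripper_force: 62.0
t 15.67 turn [-0.01  0.01  0.08] shift [-0.13  0.12  2.24]
```

```bash
python3 -m pendant '[{"fingers":20,"x":-0.2,"y":0.12,"z":0,"wx":0,"wy":0,"wz":0.08},{"fingers":20,"x":0,"y":0,"z":0.8,"wx":0,"wy":0,"wz":0},{"fingers":20,"x":0,"y":0,"z":0.8,"wx":0,"wy":0,"wz":0},{"fingers":20,"x":0,"y":0,"z":0.4,"wx":0,"wy":0,"wz":0},{"fingers":20,"x":0,"y":0,"z":0.24,"wx":0,"wy":0,"wz":0},{"fingers":20,"x":0,"y":0,"z":0,"wx":0,"wy":0,"wz":0},{"fingers":20,"x":0,"y":0,"z":0,"wx":0,"wy":0,"wz":0}]';python3 - <<'E'
from h import *
go(.4839,-.1453,.025,yaw=1.59)
E
```

```text
clock: 16.25
tool_pos: [0.4842, -0.1476, 0.0256]
orientation: [-3.141, 0.0, 1.587]
force: [0.1, -0.5, -0.8]
grip_width: 0.0262
gripper_force: 62.0
t 16.25 turn [-0.    0.   -0.03] shift [ 0.12 -0.01  0.03]
```

```bash
python3 -m pendant '[{"fingers":60,"x":0,"y":0,"z":0,"wx":0,"wy":0,"wz":0},{"fingers":60,"x":0,"y":0,"z":0,"wx":0,"wy":0,"wz":0},{"fingers":60,"x":0,"y":0,"z":0,"wx":0,"wy":0,"wz":0},{"fingers":60,"x":0,"y":0,"z":-0.5,"wx":0,"wy":0,"wz":0},{"fingers":60,"x":0,"y":0,"z":-1,"wx":0,"wy":0,"wz":0},{"fingers":60,"x":0,"y":0,"z":-1,"wx":0,"wy":0,"wz":0},{"fingers":60,"x":-1,"y":0,"z":-0.5,"wx":0,"wy":0,"wz":0},{"fingers":60,"x":-1,"y":0.5,"z":0,"wx":0,"wy":0,"wz":0},{"fingers":60,"x":-1,"y":1,"z":0,"wx":0,"wy":0,"wz":0},{"fingers":60,"x":-1,"y":1,"z":0,"wx":0,"wy":0,"wz":0},{"fingers":60,"x":-1,"y":0.5,"z":0,"wx":0,"wy":0,"wz":1},{"fingers":60,"x":0,"y":0,"z":0,"wx":0,"wy":0,"wz":1},{"fingers":60,"x":0,"y":0,"z":0,"wx":0,"wy":0,"wz":1},{"fingers":60,"x":0,"y":0,"z":0,"wx":0,"wy":0,"wz":1},{"fingers":60,"x":0,"y":0,"z":0,"wx":0,"wy":0,"wz":1},{"fingers":60,"x":0,"y":0,"z":0,"wx":0,"wy":0,"wz":1},{"fingers":60,"x":0,"y":0,"z":0,"wx":0,"wy":0,"wz":0}]';python3 - <<'E'
from h import *
im=robot.camera("top"); print(*carts2(im),sep="\n"); sc=robot.camera("scene")
H=hsv(sc); o=(H[...,0]<14)&(H[...,1]>150)&(H[...,2]>80); print([(c.round(1).tolist(),onz("scene",c,.02)[:2].round(3).tolist()) for c,s,_ in blobs(o,12)])
go(.5612,-.2741,.01,yaw=1.094)
cv2.imwrite("pics/t3.png",np.vstack([cv2.resize(np.clip(im[195:255,210:410]*1.5,0,255).astype(np.uint8),None,fx=4,fy=4,interpolation=3),cv2.resize(sc[170:250,90:300],(800,305),interpolation=3)]))
E
```

```text
clock: 17.67
tool_pos: [0.5462, -0.2461, 0.0867]
orientation: [3.14, 0.0, 1.107]
force: [0.0, -0.5, 0.3]
grip_width: 0.0603
gripper_force: 0.0
(array([ 0.4849, -0.1483]), -87.5, 0.0326)
[([193.9, 211.4], [0.469, -0.165]), ([118.5, 237.7], [0.465, -0.373]), ([175.4, 248.3], [0.568, -0.253]), ([117.1, 274.4], [0.578, -0.405])]
t 17.77 turn [0.01 0.   0.2 ] shift [-0.9   1.31  3.82]
```

View pics/t3.png

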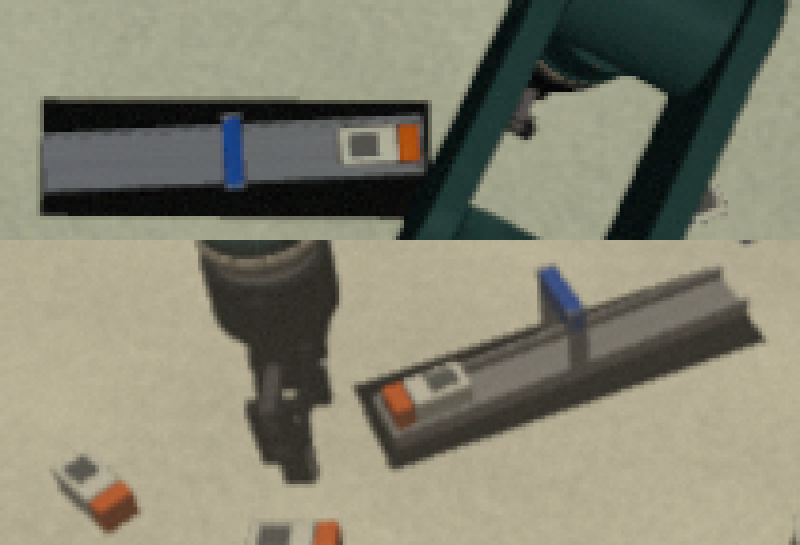

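Cartridge 1 is seated flat at the closed end of the chute (crop px (380,145)); the others have not moved. On to the second.

```bash
python3 -m pendant '[{"fingers":60,"x":-0.5,"y":0.65,"z":0,"wx":0,"wy":0,"wz":0.2},{"fingers":60,"x":-0.4,"y":0.65,"z":0,"wx":0,"wy":0,"wz":0},{"fingers":60,"x":0,"y":0,"z":1,"wx":0,"wy":0,"wz":0},{"fingers":60,"x":0,"y":0,"z":1,"wx":0,"wy":0,"wz":0},{"fingers":60,"x":0,"y":0,"z":1,"wx":0,"wy":0,"wz":0},{"fingers":60,"x":0,"y":0,"z":0.6,"wx":0,"wy":0,"wz":0},{"fingers":60,"x":0,"y":0,"z":0.1,"wx":0,"wy":0,"wz":0},{"fingers":60,"x":0,"y":0,"z":0,"wx":0,"wy":0,"wz":0}]';python3 -m pendant '[{"fingers":20,"x":0,"y":0,"z":0,"wx":0,"wy":0,"wz":0},{"fingers":20,"x":0,"y":0,"z":0,"wx":0,"wy":0,"wz":0},{"fingers":20,"x":0,"y":0,"z":0,"wx":0,"wy":0,"wz":0},{"fingers":20,"x":0,"y":0,"z":0,"wx":0,"wy":0,"wz":0},{"fingers":20,"x":0,"y":0,"z":0,"wx":0,"wy":0,"wz":0},{"fingers":20,"x":0,"y":0,"z":0,"wx":0,"wy":0,"wz":0}]';python3 - <<'E'
from h import *
go(.4826,-.0803,.08,yaw=1.59)
E
```

```text
clock: 18.43
tool_pos: [0.5604, -0.2734, 0.0107]
orientation: [-3.14, -0.0, 1.093]
force: [0.5, -1.2, 0.1]
grip_width: 0.0602
gripper_force: 0.0
clock: 18.93
tool_pos: [0.5622, -0.2745, 0.0137]
orientation: [3.138, 0.0, 1.092]
force: [-0.3, 0.1, 6.2]
grip_width: 0.0259
gripper_force: 62.3
t 18.93 turn [ 0.05  0.02 -6.22] shift [ 9.79 -3.79 -3.31]
```

```bash
python3 -m pendant '[{"fingers":20,"x":0,"y":0,"z":-1,"wx":0,"wy":0,"wz":0},{"fingers":20,"x":0,"y":0,"z":-1,"wx":0,"wy":0,"wz":-1},{"fingers":20,"x":0,"y":0,"z":-1,"wx":0,"wy":0,"wz":-1},{"fingers":20,"x":0,"y":0,"z":-0.4,"wx":0,"wy":0,"wz":-1},{"fingers":20,"x":0,"y":0,"z":0,"wx":0,"wy":0,"wz":-1},{"fingers":20,"x":0,"y":0,"z":0,"wx":0,"wy":0,"wz":-1},{"fingers":20,"x":0,"y":0,"z":0,"wx":0,"wy":0,"wz":-1},{"fingers":20,"x":0.5,"y":0,"z":0,"wx":0,"wy":0,"wz":-0.2},{"fingers":20,"x":1,"y":-1,"z":0,"wx":0,"wy":0,"wz":0},{"fingers":20,"x":1,"y":-1,"z":0,"wx":0,"wy":0,"wz":0},{"fingers":20,"x":1,"y":-1,"z":0,"wx":0,"wy":0,"wz":0},{"fingers":20,"x":1,"y":-0.8,"z":0,"wx":0,"wy":0,"wz":0},{"fingers":20,"x":1,"y":0,"z":0,"wx":0,"wy":0,"wz":0},{"fingers":20,"x":1,"y":0,"z":0,"wx":0,"wy":0,"wz":0},{"fingers":20,"x":1,"y":0,"z":0,"wx":0,"wy":0,"wz":0},{"fingers":20,"x":1,"y":0,"z":0,"wx":0,"wy":0,"wz":0},{"fingers":20,"x":0.6,"y":0,"z":0,"wx":0,"wy":0,"wz":0},{"fingers":20,"x":0,"y":0,"z":0,"wx":0,"wy":0,"wz":0},{"fingers":20,"x":0,"y":0,"z":0,"wx":0,"wy":0,"wz":0}]';python3 - <<'E'
from h import *
go(.4826,-.0825,.026,yaw=1.59)
E
```

```text
clock: 20.52
tool_pos: [0.4819, -0.0928, 0.0795]
orientation: [-3.142, 0.001, 1.589]
force: [0.8, -0.2, -0.5]
grip_width: 0.0263
gripper_force: 61.6
t 20.52 turn [-0.    0.01 -0.01] shift [0.51 0.05 2.67]
```

```bash
python3 -m pendant '[{"fingers":20,"x":0.5,"y":0.05,"z":0,"wx":0,"wy":0,"wz":0},{"fingers":20,"x":0,"y":0,"z":0.9,"wx":0,"wy":0,"wz":0},{"fingers":20,"x":0,"y":0,"z":0.9,"wx":0,"wy":0,"wz":0},{"fingers":20,"x":0,"y":0,"z":0.5,"wx":0,"wy":0,"wz":0},{"fingers":20,"x":0,"y":0,"z":0.35,"wx":0,"wy":0,"wz":0},{"fingers":20,"x":0,"y":0,"z":0,"wx":0,"wy":0,"wz":0},{"fingers":20,"x":0,"y":0,"z":0,"wx":0,"wy":0,"wz":0}]';python3 - <<'E'
from h import *
go(.4826,-.0825,.026,yaw=1.59)
E
```

```text
clock: 21.1
tool_pos: [0.4831, -0.0835, 0.0266]
orientation: [3.141, 0.0, 1.587]
force: [1.0, -0.5, -1.1]
grip_width: 0.0261
gripper_force: 61.5
t 21.1 turn [ 0.    0.   -0.04] shift [ 0.05 -0.02  0.03]
```

```bash
python3 -m pendant '[{"fingers":60,"x":0,"y":0,"z":0,"wx":0,"wy":0,"wz":0},{"fingers":60,"x":0,"y":0,"z":0,"wx":0,"wy":0,"wz":0},{"fingers":60,"x":0,"y":0,"z":0,"wx":0,"wy":0,"wz":0},{"fingers":60,"x":0,"y":0,"z":-0.5,"wx":0,"wy":0,"wz":0},{"fingers":60,"x":0,"y":0,"z":-1,"wx":0,"wy":0,"wz":0},{"fingers":60,"x":-0.5,"y":0,"z":-1,"wx":0,"wy":0,"wz":0},{"fingers":60,"x":-1,"y":0.3,"z":-0.5,"wx":0,"wy":0,"wz":0},{"fingers":60,"x":-1,"y":0.3,"z":0,"wx":0,"wy":0,"wz":0},{"fingers":60,"x":-1,"y":0.3,"z":0,"wx":0,"wy":0,"wz":0},{"fingers":60,"x":-1,"y":0.3,"z":0,"wx":0,"wy":0,"wz":0},{"fingers":60,"x":-1,"y":0.3,"z":0,"wx":0,"wy":0,"wz":0},{"fingers":60,"x":-1,"y":0.3,"z":0,"wx":0,"wy":0,"wz":0},{"fingers":60,"x":-1,"y":0.3,"z":0,"wx":0,"wy":0,"wz":0},{"fingers":60,"x":-1,"y":0.3,"z":0,"wx":0,"wy":0,"wz":0},{"fingers":60,"x":-1,"y":0.3,"z":0,"wx":0,"wy":0,"wz":0},{"fingers":60,"x":-1,"y":0.3,"z":0,"wx":0,"wy":0,"wz":0},{"fingers":60,"x":-1,"y":0.3,"z":0,"wx":0,"wy":0,"wz":0},{"fingers":60,"x":-1,"y":0.2,"z":0,"wx":0,"wy":0,"wz":0},{"fingers":60,"x":-0.3,"y":0,"z":0,"wx":0,"wy":0,"wz":-1},{"fingers":60,"x":0,"y":0,"z":0,"wx":0,"wy":0,"wz":-1}]' >/dev/null; python3 -m pendant '[{"fingers":60,"x":0,"y":0,"z":0,"wx":0,"wy":0,"wz":-1},{"fingers":60,"x":0,"y":0,"z":0,"wx":0,"wy":0,"wz":-1},{"fingers":60,"x":0,"y":0,"z":0,"wx":0,"wy":0,"wz":-1},{"fingers":60,"x":0,"y":0,"z":0,"wx":0,"wy":0,"wz":-1},{"fingers":60,"x":0,"y":0,"z":0,"wx":0,"wy":0,"wz":-1},{"fingers":60,"x":0,"y":0,"z":0,"wx":0,"wy":0,"wz":-1},{"fingers":60,"x":0,"y":0,"z":0,"wx":0,"wy":0,"wz":-1},{"fingers":60,"x":0,"y":0,"z":0,"wx":0,"wy":0,"wz":-1},{"fingers":60,"x":0,"y":0,"z":0,"wx":0,"wy":0,"wz":-1},{"fingers":60,"x":0,"y":0,"z":0,"wx":0,"wy":0,"wz":-1},{"fingers":60,"x":0,"y":0,"z":0,"wx":0,"wy":0,"wz":-1},{"fingers":60,"x":0,"y":0,"z":0,"wx":0,"wy":0,"wz":-1},{"fingers":60,"x":0,"y":0,"z":0,"wx":0,"wy":0,"wz":-1},{"fingers":60,"x":0,"y":0,"z":0,"wx":0,"wy":0,"wz":-0.4},{"fingers":60,"x":0,"y":0,"z":0,"wx":0,"wy":0,"wz":0}]';python3 - <<'E'
from h import *
im=robot.camera("top"); print(*carts2(im,box=(210,150,460,320)),sep="\n"); sc=robot.camera("scene")
H=hsv(sc); o=(H[...,0]<14)&(H[...,1]>150)&(H[...,2]>80); print([(c.round(1).tolist(),onz("scene",c,.02)[:2].round(3).tolist()) for c,s,_ in blobs(o,12)])
go(.5583,-.398,.01,yaw=2.82)
E
```

```text
clock: 24.02
tool_pos: [0.5574, -0.338, 0.0875]
orientation: [-3.141, 0.001, 2.82]
force: [-0.3, 0.7, 0.3]
grip_width: 0.0598
gripper_force: 0.0
(array([ 0.4839, -0.172 ]), 41.1, 0.0041)
(array([ 0.4811, -0.0632]), 42.5, 0.0042)
(array([ 0.4689, -0.3749]), 38.6, 0.0039)
[([230.0, 197.5], [0.466, -0.054]), ([193.8, 211.1], [0.468, -0.165]), ([115.8, 241.4], [0.474, -0.383]), ([117.1, 274.3], [0.578, -0.405])]
t 24.12 turn [-0.    0.01 -0.01] shift [-0.99 -2.83  3.87]
```

```bash
python3 -m pendant '[{"fingers":60,"x":-0.4,"y":-1,"z":0,"wx":0,"wy":0,"wz":0},{"fingers":60,"x":-0.3,"y":-1,"z":0,"wx":0,"wy":0,"wz":0},{"fingers":60,"x":-0.3,"y":-0.83,"z":0,"wx":0,"wy":0,"wz":0},{"fingers":60,"x":0,"y":0,"z":0.5,"wx":0,"wy":0,"wz":0},{"fingers":60,"x":0,"y":0,"z":1,"wx":0,"wy":0,"wz":0},{"fingers":60,"x":0,"y":0,"z":1,"wx":0,"wy":0,"wz":0},{"fingers":60,"x":0,"y":0,"z":0.8,"wx":0,"wy":0,"wz":0},{"fingers":60,"x":0,"y":0,"z":0.4,"wx":0,"wy":0,"wz":0},{"fingers":60,"x":0,"y":0,"z":0.15,"wx":0,"wy":0,"wz":0},{"fingers":60,"x":0,"y":0,"z":0,"wx":0,"wy":0,"wz":0}]';python3 -m pendant '[{"fingers":20,"x":0,"y":0,"z":0,"wx":0,"wy":0,"wz":0},{"fingers":20,"x":0,"y":0,"z":0,"wx":0,"wy":0,"wz":0},{"fingers":20,"x":0,"y":0,"z":0,"wx":0,"wy":0,"wz":0},{"fingers":20,"x":0,"y":0,"z":0,"wx":0,"wy":0,"wz":0},{"fingers":20,"x":0,"y":0,"z":0,"wx":0,"wy":0,"wz":0},{"fingers":20,"x":0,"y":0,"z":0,"wx":0,"wy":0,"wz":0}]';python3 - <<'E'
from h import *
go(.481,.0077,.12,yaw=1.59)
E
```

```text
clock: 24.95
tool_pos: [0.5579, -0.3971, 0.0086]
orientation: [3.141, -0.002, 2.82]
force: [0.2, 0.7, 0.6]
grip_width: 0.0602
gripper_force: 0.0
clock: 25.45
tool_pos: [0.5593, -0.3987, 0.0117]
orientation: [-3.14, 0.003, 2.82]
force: [0.4, 0.3, 6.2]
grip_width: 0.0264
gripper_force: 62.6
t 25.45 turn [1.000e-02 5.000e-02 1.537e+01] shift [20.39 -3.52 -5.42]
```

```bash
python3 -m pendant '[{"fingers":20,"x":0,"y":0,"z":-1,"wx":0,"wy":0,"wz":0},{"fingers":20,"x":0,"y":0,"z":-1,"wx":0,"wy":0,"wz":1},{"fingers":20,"x":0,"y":0,"z":-1,"wx":0,"wy":0,"wz":1},{"fingers":20,"x":0,"y":0,"z":-1,"wx":0,"wy":0,"wz":1},{"fingers":20,"x":0,"y":0,"z":-1,"wx":0,"wy":0,"wz":1},{"fingers":20,"x":0,"y":0,"z":-0.5,"wx":0,"wy":0,"wz":1},{"fingers":20,"x":0,"y":0,"z":0,"wx":0,"wy":0,"wz":1},{"fingers":20,"x":0,"y":0,"z":0,"wx":0,"wy":0,"wz":1},{"fingers":20,"x":0,"y":0,"z":0,"wx":0,"wy":0,"wz":1},{"fingers":20,"x":0,"y":0,"z":0,"wx":0,"wy":0,"wz":1},{"fingers":20,"x":0,"y":0,"z":0,"wx":0,"wy":0,"wz":1},{"fingers":20,"x":0,"y":0,"z":0,"wx":0,"wy":0,"wz":1},{"fingers":20,"x":0,"y":0,"z":0,"wx":0,"wy":0,"wz":1},{"fingers":20,"x":0,"y":0,"z":0,"wx":0,"wy":0,"wz":1},{"fingers":20,"x":0,"y":0,"z":0,"wx":0,"wy":0,"wz":1},{"fingers":20,"x":0,"y":0,"z":0,"wx":0,"wy":0,"wz":1},{"fingers":20,"x":0.5,"y":0,"z":0,"wx":0,"wy":0,"wz":0.4},{"fingers":20,"x":1,"y":-0.2,"z":0,"wx":0,"wy":0,"wz":0},{"fingers":20,"x":1,"y":-0.2,"z":0,"wx":0,"wy":0,"wz":0},{"fingers":20,"x":1,"y":-0.2,"z":0,"wx":0,"wy":0,"wz":0}]' >/dev/null; python3 -m pendant '[{"fingers":20,"x":1,"y":-0.2,"z":0,"wx":0,"wy":0,"wz":0},{"fingers":20,"x":1,"y":-0.2,"z":0,"wx":0,"wy":0,"wz":0},{"fingers":20,"x":1,"y":-0.2,"z":0,"wx":0,"wy":0,"wz":0},{"fingers":20,"x":1,"y":-0.2,"z":0,"wx":0,"wy":0,"wz":0},{"fingers":20,"x":1,"y":-0.2,"z":0,"wx":0,"wy":0,"wz":0},{"fingers":20,"x":1,"y":-0.2,"z":0,"wx":0,"wy":0,"wz":0},{"fingers":20,"x":1,"y":-0.2,"z":0,"wx":0,"wy":0,"wz":0},{"fingers":20,"x":1,"y":-0.2,"z":0,"wx":0,"wy":0,"wz":0},{"fingers":20,"x":1,"y":-0.2,"z":0,"wx":0,"wy":0,"wz":0},{"fingers":20,"x":1,"y":-0.2,"z":0,"wx":0,"wy":0,"wz":0},{"fingers":20,"x":1,"y":-0.2,"z":0,"wx":0,"wy":0,"wz":0},{"fingers":20,"x":1,"y":-0.2,"z":0,"wx":0,"wy":0,"wz":0},{"fingers":20,"x":1,"y":-0.2,"z":0,"wx":0,"wy":0,"wz":0},{"fingers":20,"x":1,"y":-0.2,"z":0,"wx":0,"wy":0,"wz":0},{"fingers":20,"x":1,"y":0,"z":0,"wx":0,"wy":0,"wz":0},{"fingers":20,"x":1,"y":0,"z":0,"wx":0,"wy":0,"wz":0},{"fingers":20,"x":0.6,"y":0,"z":0,"wx":0,"wy":0,"wz":0},{"fingers":20,"x":0,"y":0,"z":0,"wx":0,"wy":0,"wz":0}]';python3 - <<'E'
from h import *
go(.481,.0077,.026,yaw=1.59)
sc=robot.camera("scene")
H=hsv(sc); o=(H[...,0]<14)&(H[...,1]>150)&(H[...,2]>80); print([(c.round(1).tolist(),onz("scene",c,.02)[:2].round(3).tolist()) for c,s,_ in blobs(o,12)])
print(*carts2(),sep="\n")
E
```

```text
clock: 28.62
tool_pos: [0.4826, 0.0047, 0.1192]
orientation: [-3.141, -0.001, 1.591]
force: [-0.3, 0.3, 0.3]
grip_width: 0.0259
gripper_force: 61.9
t 28.62 turn [-0.01 -0.01  0.01] shift [ 0.15 -0.08  4.66]
[([243.1, 167.2], [0.366, 0.035]), ([229.9, 197.5], [0.466, -0.054]), ([193.8, 211.1], [0.468, -0.165]), ([118.7, 237.6], [0.465, -0.373])]
(array([ 0.4848, -0.147 ]), -87.6, 0.0345)
(array([ 0.4492, -0.3809]), 19.8, 0.0343)
```

```bash
python3 -m pendant '[{"fingers":20,"x":0.15,"y":-0.08,"z":0.5,"wx":0,"wy":0,"wz":0},{"fingers":20,"x":0,"y":0,"z":1,"wx":0,"wy":0,"wz":0},{"fingers":20,"x":0,"y":0,"z":1,"wx":0,"wy":0,"wz":0},{"fingers":20,"x":0,"y":0,"z":0.9,"wx":0,"wy":0,"wz":0},{"fingers":20,"x":0,"y":0,"z":0.5,"wx":0,"wy":0,"wz":0},{"fingers":20,"x":0,"y":0,"z":0.4,"wx":0,"wy":0,"wz":0},{"fingers":20,"x":0,"y":0,"z":0.3,"wx":0,"wy":0,"wz":0},{"fingers":20,"x":0,"y":0,"z":0,"wx":0,"wy":0,"wz":0},{"fingers":20,"x":0,"y":0,"z":0,"wx":0,"wy":0,"wz":0}]';python3 - <<'E'
from h import *
go(.481,.0077,.026,yaw=1.59)
E
```

```text
clock: 29.47
tool_pos: [0.4818, 0.0056, 0.0278]
orientation: [3.141, 0.0, 1.588]
force: [-0.1, 0.1, -0.2]
grip_width: 0.0264
gripper_force: 61.9
t 29.47 turn [ 0.01  0.   -0.03] shift [ 0.11 -0.04  0.09]
```

```bash
python3 -m pendant '[{"fingers":60,"x":0,"y":0,"z":0,"wx":0,"wy":0,"wz":0},{"fingers":60,"x":0,"y":0,"z":0,"wx":0,"wy":0,"wz":0},{"fingers":60,"x":0,"y":0,"z":0,"wx":0,"wy":0,"wz":0},{"fingers":60,"x":0,"y":0,"z":-0.5,"wx":0,"wy":0,"wz":0},{"fingers":60,"x":0,"y":0,"z":-1,"wx":0,"wy":0,"wz":0},{"fingers":60,"x":0,"y":0,"z":-1,"wx":0,"wy":0,"wz":0},{"fingers":60,"x":0,"y":0,"z":-1,"wx":0,"wy":0,"wz":0},{"fingers":60,"x":0,"y":0,"z":-1,"wx":0,"wy":0,"wz":0},{"fingers":60,"x":-0.6,"y":0,"z":0,"wx":0,"wy":0,"wz":0},{"fingers":60,"x":-1,"y":-0.1,"z":0,"wx":0,"wy":0,"wz":0},{"fingers":60,"x":-1,"y":-0.1,"z":0,"wx":0,"wy":0,"wz":0},{"fingers":60,"x":-1,"y":-0.1,"z":0,"wx":0,"wy":0,"wz":0},{"fingers":60,"x":-1,"y":-0.1,"z":0,"wx":0,"wy":0,"wz":0},{"fingers":60,"x":-1,"y":-0.1,"z":0,"wx":0,"wy":0,"wz":0},{"fingers":60,"x":-1,"y":-0.1,"z":0,"wx":0,"wy":0,"wz":0},{"fingers":60,"x":-1,"y":-0.1,"z":0,"wx":0,"wy":0,"wz":0},{"fingers":60,"x":-1,"y":-0.1,"z":0,"wx":0,"wy":0,"wz":0},{"fingers":60,"x":-1,"y":-0.1,"z":0,"wx":0,"wy":0,"wz":0},{"fingers":60,"x":-1,"y":-0.1,"z":0,"wx":0,"wy":0,"wz":0},{"fingers":60,"x":-1,"y":-0.1,"z":0,"wx":0,"wy":0,"wz":0}]'; python3 -m pendant '[{"fingers":60,"x":-1,"y":-0.1,"z":0,"wx":0,"wy":0,"wz":0},{"fingers":60,"x":-1,"y":-0.1,"z":0,"wx":0,"wy":0,"wz":0},{"fingers":60,"x":-1,"y":-0.1,"z":0,"wx":0,"wy":0,"wz":0},{"fingers":60,"x":-1,"y":-0.1,"z":0,"wx":0,"wy":0,"wz":0},{"fingers":60,"x":-1,"y":-0.1,"z":0,"wx":0,"wy":0,"wz":0},{"fingers":60,"x":-1,"y":-0.1,"z":0,"wx":0,"wy":0,"wz":1},{"fingers":60,"x":0,"y":0,"z":0,"wx":0,"wy":0,"wz":1},{"fingers":60,"x":0,"y":0,"z":0,"wx":0,"wy":0,"wz":1},{"fingers":60,"x":0,"y":0,"z":0,"wx":0,"wy":0,"wz":1},{"fingers":60,"x":0,"y":0,"z":0,"wx":0,"wy":0,"wz":1},{"fingers":60,"x":0,"y":0,"z":0,"wx":0,"wy":0,"wz":1},{"fingers":60,"x":0,"y":0,"z":0,"wx":0,"wy":0,"wz":1},{"fingers":60,"x":0,"y":0,"z":0,"wx":0,"wy":0,"wz":1},{"fingers":60,"x":0,"y":0,"z":0,"wx":0,"wy":0,"wz":1},{"fingers":60,"x":0,"y":0,"z":0,"wx":0,"wy":0,"wz":1},{"fingers":60,"x":0,"y":0,"z":0,"wx":0,"wy":0,"wz":1},{"fingers":60,"x":0,"y":0,"z":0,"wx":0,"wy":0,"wz":1},{"fingers":60,"x":0,"y":0,"z":0,"wx":0,"wy":0,"wz":1},{"fingers":60,"x":0,"y":0,"z":0,"wx":0,"wy":0,"wz":1},{"fingers":60,"x":0,"y":0,"z":0,"wx":0,"wy":0,"wz":1}]';python3 - <<'E'
from h import *
sc=robot.camera("scene")
H=hsv(sc); o=(H[...,0]<14)&(H[...,1]>150)&(H[...,2]>80); print([(c.round(1).tolist(),onz("scene",c,.02)[:2].round(3).tolist()) for c,s,_ in blobs(o,12)])
print(*carts2(box=(210,150,460,320)),sep="\n")
go(.4492,-.3809,.01,yaw=.349)
E
```

```text
clock: 31.13
tool_pos: [0.4628, -0.228, 0.1175]
orientation: [-3.141, 0.0, 1.588]
force: [0.1, 0.0, -0.1]
grip_width: 0.0601
gripper_force: 0.0
clock: 32.8
tool_pos: [0.4529, -0.3471, 0.1174]
orientation: [-3.142, 0.0, 0.384]
force: [0.2, -0.1, -0.1]
grip_width: 0.06
gripper_force: 0.0
[([245.3, 192.5], [0.468, -0.007]), ([229.9, 197.4], [0.466, -0.054]), ([193.9, 211.2], [0.468, -0.165]), ([118.7, 237.6], [0.465, -0.373])]
(array([ 0.4847, -0.1471]), -87.1, 0.0343)
(array([0.4817, 0.0074]), -88.5, 0.0348)
(array([ 0.4834, -0.0837]), 90.6, 0.0336)
(array([ 0.4693, -0.3725]), 38.6, 0.0039)
t 32.9 turn [-0.    0.    0.49] shift [-0.76  1.52  5.37]
```

```bash
python3 -m pendant '[{"fingers":60,"x":-0.4,"y":0.5,"z":0,"wx":0,"wy":0,"wz":0.45},{"fingers":60,"x":-0.4,"y":1,"z":0,"wx":0,"wy":0,"wz":0},{"fingers":60,"x":0,"y":0,"z":0.6,"wx":0,"wy":0,"wz":0},{"fingers":60,"x":0,"y":0,"z":1,"wx":0,"wy":0,"wz":0},{"fingers":60,"x":0,"y":0,"z":1,"wx":0,"wy":0,"wz":0},{"fingers":60,"x":0,"y":0,"z":1,"wx":0,"wy":0,"wz":0},{"fingers":60,"x":0,"y":0,"z":1,"wx":0,"wy":0,"wz":0},{"fingers":60,"x":0,"y":0,"z":0.5,"wx":0,"wy":0,"wz":0},{"fingers":60,"x":0,"y":0,"z":0.25,"wx":0,"wy":0,"wz":0},{"fingers":60,"x":0,"y":0,"z":0,"wx":0,"wy":0,"wz":0}]';python3 -m pendant '[{"fingers":20,"x":0,"y":0,"z":0,"wx":0,"wy":0,"wz":0},{"fingers":20,"x":0,"y":0,"z":0,"wx":0,"wy":0,"wz":0},{"fingers":20,"x":0,"y":0,"z":0,"wx":0,"wy":0,"wz":0},{"fingers":20,"x":0,"y":0,"z":0,"wx":0,"wy":0,"wz":0},{"fingers":20,"x":0,"y":0,"z":0,"wx":0,"wy":0,"wz":0},{"fingers":20,"x":0,"y":0,"z":0,"wx":0,"wy":0,"wz":0}]';python3 - <<'E'
from h import *
go(.4797,.0725,.12,yaw=1.59)
E
```

```text
clock: 33.73
tool_pos: [0.4483, -0.3802, 0.0091]
orientation: [-3.139, 0.001, 0.352]
force: [0.1, 0.6, 0.1]
grip_width: 0.0599
gripper_force: 0.0
clock: 34.23
tool_pos: [0.4502, -0.3816, 0.0125]
orientation: [3.138, -0.001, 0.352]
force: [-0.5, 0.6, 5.7]
grip_width: 0.0265
gripper_force: 62.3
t 34.23 turn [ 5.000e-02  1.000e-02 -1.547e+01] shift [22.67  1.91 -5.37]
```

```bash
python3 -m pendant '[{"fingers":20,"x":0,"y":0,"z":-1,"wx":0,"wy":0,"wz":0},{"fingers":20,"x":0,"y":0,"z":-1,"wx":0,"wy":0,"wz":-1},{"fingers":20,"x":0,"y":0,"z":-1,"wx":0,"wy":0,"wz":-1},{"fingers":20,"x":0,"y":0,"z":-1,"wx":0,"wy":0,"wz":-1},{"fingers":20,"x":0,"y":0,"z":-1,"wx":0,"wy":0,"wz":-1},{"fingers":20,"x":0,"y":0,"z":-0.5,"wx":0,"wy":0,"wz":-1},{"fingers":20,"x":0,"y":0,"z":0,"wx":0,"wy":0,"wz":-1},{"fingers":20,"x":0,"y":0,"z":0,"wx":0,"wy":0,"wz":-1},{"fingers":20,"x":0,"y":0,"z":0,"wx":0,"wy":0,"wz":-1},{"fingers":20,"x":0,"y":0,"z":0,"wx":0,"wy":0,"wz":-1},{"fingers":20,"x":0,"y":0,"z":0,"wx":0,"wy":0,"wz":-1},{"fingers":20,"x":0,"y":0,"z":0,"wx":0,"wy":0,"wz":-1},{"fingers":20,"x":0,"y":0,"z":0,"wx":0,"wy":0,"wz":-1},{"fingers":20,"x":0,"y":0,"z":0,"wx":0,"wy":0,"wz":-1},{"fingers":20,"x":0,"y":0,"z":0,"wx":0,"wy":0,"wz":-1},{"fingers":20,"x":0,"y":0,"z":0,"wx":0,"wy":0,"wz":-1},{"fingers":20,"x":0.5,"y":0,"z":0,"wx":0,"wy":0,"wz":-0.5},{"fingers":20,"x":1,"y":0.1,"z":0,"wx":0,"wy":0,"wz":0},{"fingers":20,"x":1,"y":0.1,"z":0,"wx":0,"wy":0,"wz":0},{"fingers":20,"x":1,"y":0.1,"z":0,"wx":0,"wy":0,"wz":0}]' >/dev/null; python3 -m pendant '[{"fingers":20,"x":1,"y":0.1,"z":0,"wx":0,"wy":0,"wz":0},{"fingers":20,"x":1,"y":0.1,"z":0,"wx":0,"wy":0,"wz":0},{"fingers":20,"x":1,"y":0.1,"z":0,"wx":0,"wy":0,"wz":0},{"fingers":20,"x":1,"y":0.1,"z":0,"wx":0,"wy":0,"wz":0},{"fingers":20,"x":1,"y":0.1,"z":0,"wx":0,"wy":0,"wz":0},{"fingers":20,"x":1,"y":0.1,"z":0,"wx":0,"wy":0,"wz":0},{"fingers":20,"x":1,"y":0.1,"z":0,"wx":0,"wy":0,"wz":0},{"fingers":20,"x":1,"y":0.1,"z":0,"wx":0,"wy":0,"wz":0},{"fingers":20,"x":1,"y":0.1,"z":0,"wx":0,"wy":0,"wz":0},{"fingers":20,"x":1,"y":0.1,"z":0,"wx":0,"wy":0,"wz":0},{"fingers":20,"x":1,"y":0.1,"z":0,"wx":0,"wy":0,"wz":0},{"fingers":20,"x":1,"y":0.1,"z":0,"wx":0,"wy":0,"wz":0},{"fingers":20,"x":1,"y":0.1,"z":0,"wx":0,"wy":0,"wz":0},{"fingers":20,"x":1,"y":0.1,"z":0,"wx":0,"wy":0,"wz":0},{"fingers":20,"x":1,"y":0.1,"z":0,"wx":0,"wy":0,"wz":0},{"fingers":20,"x":1,"y":0.1,"z":0,"wx":0,"wy":0,"wz":0},{"fingers":20,"x":1,"y":0,"z":0,"wx":0,"wy":0,"wz":0},{"fingers":20,"x":1,"y":0,"z":0,"wx":0,"wy":0,"wz":0},{"fingers":20,"x":1,"y":0,"z":0,"wx":0,"wy":0,"wz":0},{"fingers":20,"x":0.4,"y":0,"z":0,"wx":0,"wy":0,"wz":0}]';python3 - <<'E'
from h import *
go(.4797,.0725,.026,yaw=1.59)
E
```

```text
clock: 37.57
tool_pos: [0.4772, 0.0803, 0.1201]
orientation: [-3.141, -0.001, 1.594]
force: [-0.6, 0.6, -1.0]
grip_width: 0.0264
gripper_force: 61.6
t 37.57 turn [-0.01 -0.01  0.05] shift [-0.39  0.12  4.71]
```

```bash
python3 -m pendant '[{"fingers":20,"x":-0.4,"y":0.12,"z":0,"wx":0,"wy":0,"wz":0.05},{"fingers":20,"x":0,"y":0,"z":0.5,"wx":0,"wy":0,"wz":0},{"fingers":20,"x":0,"y":0,"z":1,"wx":0,"wy":0,"wz":0},{"fingers":20,"x":0,"y":0,"z":1,"wx":0,"wy":0,"wz":0},{"fingers":20,"x":0,"y":0,"z":0.9,"wx":0,"wy":0,"wz":0},{"fingers":20,"x":0,"y":0,"z":0.5,"wx":0,"wy":0,"wz":0},{"fingers":20,"x":0,"y":0,"z":0.4,"wx":0,"wy":0,"wz":0},{"fingers":20,"x":0,"y":0,"z":0.35,"wx":0,"wy":0,"wz":0},{"fingers":20,"x":0,"y":0,"z":0,"wx":0,"wy":0,"wz":0},{"fingers":20,"x":0,"y":0,"z":0,"wx":0,"wy":0,"wz":0}]';python3 - <<'E'
from h import *
go(.4797,.0725,.026,yaw=1.59)
E
```

```text
clock: 38.4
tool_pos: [0.4808, 0.07, 0.0277]
orientation: [3.141, 0.0, 1.588]
force: [0.6, 0.0, -0.9]
grip_width: 0.0262
gripper_force: 61.6
t 38.4 turn [ 0.    0.   -0.03] shift [ 0.13 -0.05  0.09]
```

```bash
python3 -m pendant '[{"fingers":60,"x":0.1,"y":-0.05,"z":0,"wx":0,"wy":0,"wz":0},{"fingers":60,"x":0,"y":0,"z":0,"wx":0,"wy":0,"wz":0},{"fingers":60,"x":0,"y":0,"z":0,"wx":0,"wy":0,"wz":0},{"fingers":60,"x":0,"y":0,"z":-0.5,"wx":0,"wy":0,"wz":0},{"fingers":60,"x":0,"y":0,"z":-1,"wx":0,"wy":0,"wz":0},{"fingers":60,"x":0,"y":0,"z":-1,"wx":0,"wy":0,"wz":0},{"fingers":60,"x":0,"y":0,"z":-1,"wx":0,"wy":0,"wz":0},{"fingers":60,"x":0,"y":0,"z":-1,"wx":0,"wy":0,"wz":0},{"fingers":60,"x":-1,"y":0,"z":-0.5,"wx":0,"wy":0,"wz":0},{"fingers":60,"x":-1,"y":0,"z":0,"wx":0,"wy":0,"wz":0},{"fingers":60,"x":-1,"y":0,"z":0,"wx":0,"wy":0,"wz":0},{"fingers":60,"x":-1,"y":0,"z":0,"wx":0,"wy":0,"wz":0},{"fingers":60,"x":-1,"y":0,"z":0,"wx":0,"wy":0,"wz":1},{"fingers":60,"x":-0.3,"y":0,"z":0,"wx":0,"wy":0,"wz":1},{"fingers":60,"x":0,"y":0,"z":0,"wx":0,"wy":0,"wz":1},{"fingers":60,"x":0,"y":0,"z":0,"wx":0,"wy":0,"wz":1},{"fingers":60,"x":0,"y":0,"z":0,"wx":0,"wy":0,"wz":1},{"fingers":60,"x":0,"y":0,"z":0,"wx":0,"wy":0,"wz":1},{"fingers":60,"x":0,"y":0,"z":0,"wx":0,"wy":0,"wz":1},{"fingers":60,"x":0,"y":0,"z":0,"wx":0,"wy":0,"wz":1}]' >/dev/null; python3 -m pendant '[{"fingers":60,"x":0,"y":0,"z":0,"wx":0,"wy":0,"wz":1},{"fingers":60,"x":0,"y":0,"z":0,"wx":0,"wy":0,"wz":1},{"fingers":60,"x":0,"y":0,"z":0,"wx":0,"wy":0,"wz":1},{"fingers":60,"x":0,"y":0,"z":0,"wx":0,"wy":0,"wz":1},{"fingers":60,"x":0,"y":0,"z":0,"wx":0,"wy":0,"wz":1},{"fingers":60,"x":0,"y":0,"z":0,"wx":0,"wy":0,"wz":1},{"fingers":60,"x":0,"y":0,"z":0,"wx":0,"wy":0,"wz":1},{"fingers":60,"x":0,"y":0,"z":0,"wx":0,"wy":0,"wz":1},{"fingers":60,"x":0,"y":0,"z":0,"wx":0,"wy":0,"wz":1},{"fingers":60,"x":0,"y":0,"z":0,"wx":0,"wy":0,"wz":1},{"fingers":60,"x":0,"y":0,"z":0,"wx":0,"wy":0,"wz":1},{"fingers":60,"x":0,"y":0,"z":0,"wx":0,"wy":0,"wz":0.6},{"fingers":60,"x":0,"y":0,"z":0,"wx":0,"wy":0,"wz":0}]';python3 - <<'E'
from h import *
go(.4818,-.0363,.051,yaw=.0193); print(*carts2(box=(210,150,460,320)),sep="\n")
sc=robot.camera("scene")
H=hsv(sc); o=(H[...,0]<14)&(H[...,1]>150)&(H[...,2]>80); print([(c.round(1).tolist(),onz("scene",c,.033)[:2].round(3).tolist()) for c,s,_ in blobs(o,12)])
cv2.imwrite("pics/c4.png",cv2.resize(sc[120:250,150:330],None,fx=4,fy=4,interpolation=3))
E
```

```text
clock: 41.15
tool_pos: [0.4811, -0.0338, 0.1287]
orientation: [3.141, -0.002, 0.019]
force: [0.8, -0.6, -0.2]
grip_width: 0.0601
gripper_force: 0.0
t 41.15 turn [ 0.01 -0.02  0.  ] shift [0.03 0.13 3.88]
(array([ 0.4839, -0.172 ]), 41.1, 0.0041)
(array([0.481 , 0.0734]), 88.1, 0.0297)
[([278.3, 180.1], [0.479, 0.095]), ([245.6, 192.9], [0.482, -0.012]), ([229.9, 197.4], [0.478, -0.059]), ([193.8, 211.2], [0.48, -0.168])]
```

View pics/c4.png

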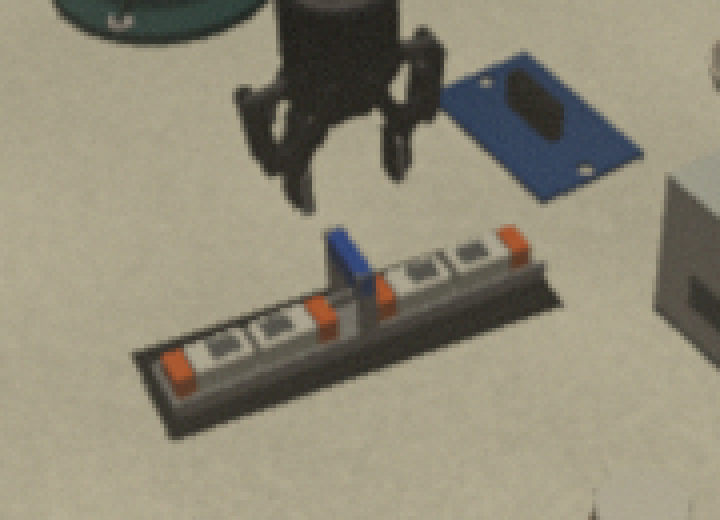

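All four cartridges lie in line in the chute, two on each side of the handle, and the hand is above the bar. I grip the handle and measure the port.

```bash
python3 -m pendant '[{"fingers":60,"x":0.03,"y":0.13,"z":0.4,"wx":0,"wy":0,"wz":0},{"fingers":60,"x":0,"y":0,"z":1,"wx":0,"wy":0,"wz":0},{"fingers":60,"x":0,"y":0,"z":1,"wx":0,"wy":0,"wz":0},{"fingers":60,"x":0,"y":0,"z":0.8,"wx":0,"wy":0,"wz":0},{"fingers":60,"x":0,"y":0,"z":0.5,"wx":0,"wy":0,"wz":0},{"fingers":60,"x":0,"y":0,"z":0.2,"wx":0,"wy":0,"wz":0},{"fingers":60,"x":0,"y":0,"z":0,"wx":0,"wy":0,"wz":0}]';python3 -m pendant '[{"fingers":0,"x":0,"y":0,"z":0,"wx":0,"wy":0,"wz":0},{"fingers":0,"x":0,"y":0,"z":0,"wx":0,"wy":0,"wz":0},{"fingers":0,"x":0,"y":0,"z":0,"wx":0,"wy":0,"wz":0},{"fingers":0,"x":0,"y":0,"z":0,"wx":0,"wy":0,"wz":0},{"fingers":0,"x":0,"y":0,"z":0,"wx":0,"wy":0,"wz":0},{"fingers":0,"x":0,"y":0,"z":0,"wx":0,"wy":0,"wz":0},{"fingers":0,"x":0,"y":0,"z":0,"wx":0,"wy":0,"wz":0}]';python3 - <<'E'
from h import *
im=robot.camera("top"); V=im.max(2)
sub=V[140:225,135:215]
for c,s,p in blobs(sub<45,60):
    r=cv2.minAreaRect((p+[135,140]).astype(np.float32)); print(c+[135,140],s[4],onz("top",r[0],.13)[:2].round(4),[onz("top",q,.13)[:2].round(3).tolist() for q in cv2.boxPoints(r)])
sc=robot.camera("scene"); V=sc.max(2)
for c,s,p in blobs(V[150:195,325:395]<60,60):
    print("scene",c+[325,150],s[4],onz("scene",c+[325,150],.13)[:2].round(4))
E
```

```text
clock: 41.83
tool_pos: [0.4807, -0.0363, 0.0483]
orientation: [-3.141, 0.002, 0.02]
force: [-0.7, 0.0, -0.0]
grip_width: 0.06
gripper_force: 0.0
clock: 42.42
tool_pos: [0.4824, -0.0365, 0.0507]
orientation: [3.141, -0.002, 0.02]
force: [0.0, 0.4, 5.0]
grip_width: 0.0132
gripper_force: 60.0
[189.06666667 190.82142857] 420 [0.6047 0.1821] [[0.541, 0.276], [0.721, 0.184], [0.669, 0.088], [0.491, 0.181]]
[163.99152542 180.54237288] 236 [0.637 0.241] [[0.662, 0.291], [0.674, 0.201], [0.613, 0.191], [0.601, 0.281]]
```

```bash
python3 -m pendant '[{"fingers":0,"x":0,"y":0,"z":-0.3,"wx":0,"wy":0,"wz":0},{"fingers":0,"x":0,"y":0,"z":-0.6,"wx":0.3,"wy":0,"wz":0},{"fingers":0,"x":0,"y":0,"z":-1,"wx":0.4,"wy":0,"wz":0},{"fingers":0,"x":0,"y":0,"z":-1,"wx":0.4,"wy":0,"wz":0},{"fingers":0,"x":0,"y":0,"z":-1,"wx":0.2,"wy":0,"wz":0},{"fingers":0,"x":0,"y":0,"z":-1,"wx":0,"wy":0,"wz":0},{"fingers":0,"x":0,"y":0,"z":-1,"wx":0,"wy":0,"wz":0},{"fingers":0,"x":0,"y":0,"z":-0.8,"wx":0,"wy":0,"wz":0},{"fingers":0,"x":0,"y":0,"z":-0.4,"wx":0,"wy":0,"wz":0},{"fingers":0,"x":0,"y":0,"z":-0.1,"wx":0,"wy":0,"wz":0},{"fingers":0,"x":0,"y":0,"z":0,"wx":0,"wy":0,"wz":0}]';python3 - <<'E'
from h import *
go(.6557,.0701,.195,rpy=[np.pi+.0,0,.122])
sc=robot.camera("scene")
cv2.imwrite("pics/c5.png",cv2.resize(sc[90:240,150:400],None,fx=3.2,fy=3.2,interpolation=3))
E
```

```text
clock: 43.43
tool_pos: [0.4811, -0.0465, 0.1921]
orientation: [-3.037, 0.002, 0.02]
force: [-0.6, -0.6, -5.4]
grip_width: 0.0132
gripper_force: 58.8
t 43.43 turn [-1.3  -0.04 -1.28] shift [ 9.37 -4.72 -0.15]
```

View pics/c5.png

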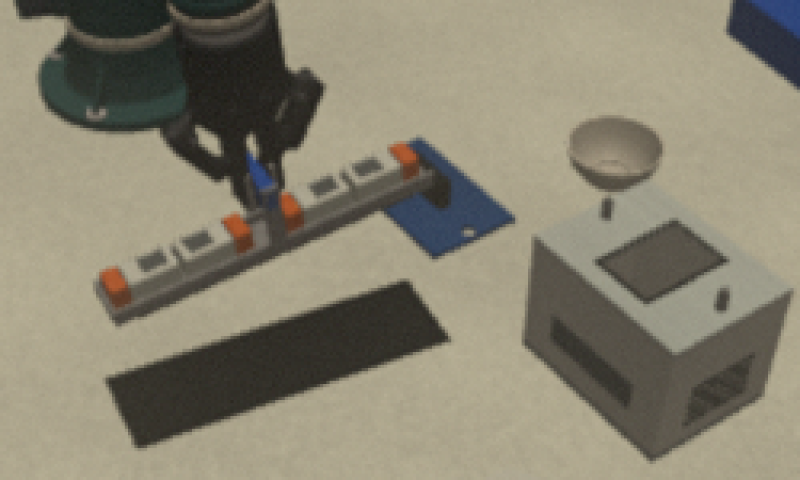

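The chute is lifted level with all four cartridges, the bare mat is fully visible, and the port is open. I carry it to the feeder.

```bash
python3 -m pendant '[{"fingers":0,"x":0.2,"y":-0.1,"z":0,"wx":0,"wy":0,"wz":-0.2},{"fingers":0,"x":0.4,"y":-0.2,"z":0,"wx":0,"wy":0,"wz":-0.2},{"fingers":0,"x":0.6,"y":-0.3,"z":0,"wx":0,"wy":0,"wz":-0.2},{"fingers":0,"x":0.7,"y":-0.35,"z":0,"wx":0,"wy":0,"wz":-0.2},{"fingers":0,"x":0.7,"y":-0.35,"z":0,"wx":0,"wy":0,"wz":-0.2},{"fingers":0,"x":0.7,"y":-0.35,"z":0,"wx":0,"wy":0,"wz":-0.2},{"fingers":0,"x":0.7,"y":-0.35,"z":0,"wx":0,"wy":0,"wz":-0.1},{"fingers":0,"x":0.7,"y":-0.35,"z":0,"wx":0,"wy":0,"wz":0},{"fingers":0,"x":0.7,"y":-0.35,"z":0,"wx":0,"wy":0,"wz":0},{"fingers":0,"x":0.7,"y":-0.35,"z":0,"wx":0,"wy":0,"wz":0},{"fingers":0,"x":0.7,"y":-0.35,"z":0,"wx":0,"wy":0,"wz":0},{"fingers":0,"x":0.7,"y":-0.35,"z":0,"wx":0,"wy":0,"wz":0},{"fingers":0,"x":0.6,"y":-0.3,"z":0,"wx":0,"wy":0,"wz":0},{"fingers":0,"x":0.5,"y":-0.25,"z":0,"wx":0,"wy":0,"wz":0},{"fingers":0,"x":0.3,"y":-0.15,"z":0,"wx":0,"wy":0,"wz":0},{"fingers":0,"x":0.2,"y":-0.1,"z":0,"wx":0,"wy":0,"wz":0},{"fingers":0,"x":0.1,"y":-0.05,"z":0,"wx":0,"wy":0,"wz":0},{"fingers":0,"x":0,"y":0,"z":0,"wx":0,"wy":0,"wz":0}]';python3 - <<'E'
from h import *
go(.6557,.0701,.195,rpy=[np.pi+.104,0,.122]); print(robot.observe()["q"].round(2))
im=robot.camera("top"); sc=robot.camera("scene")
V=im.max(2).copy(); 
for c,s,p in blobs(V[205:265,205:330]<22,500):
    r=cv2.minAreaRect((p+[205,205]).astype(np.float32)); print("mat",s,r,onz("top",r[0],.003)[:2].round(4),[onz("top",q,.003)[:2].round(4).tolist() for q in cv2.boxPoints(r)])
cv2.imwrite("pics/c6.png",np.hstack([cv2.resize(sc[90:240,230:410],(480,400),interpolation=3),cv2.resize(np.clip(im[130:260,130:330]*1.5,0,255).astype(np.uint8),(320,400))]))
E
```

```text
clock: 44.98
tool_pos: [0.6553, 0.0637, 0.2036]
orientation: [-3.038, -0.01, 0.124]
force: [-0.1, 0.8, -4.9]
grip_width: 0.013
gripper_force: 58.8
t 44.98 turn [ 0.01 -0.12  0.04] shift [ 0.06 -0.27  0.46]
[-0.04  0.33  1.14  0.1   1.68  1.42]
mat [   0   14  112   46 1989] ((260.5, 241.5), (45.0, 111.0), 90.0) [ 0.4566 -0.0138] [[0.5312, 0.1563], [0.5203, -0.187], [0.3836, -0.1801], [0.3933, 0.1585]]
```

View pics/c6.png

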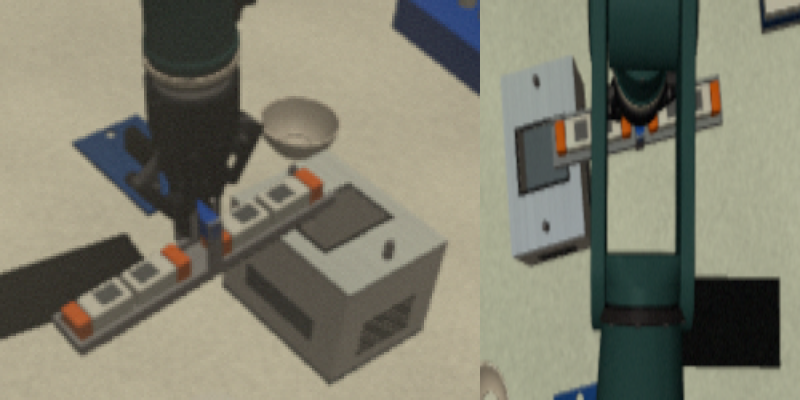

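Run:
```python
from h import *
s=robot.observe(); Rt=R.from_euler("xyz",s["orientation"]); 
def chp(x,y,z): # chute point -> world; tool y=-chute x, tool x = chute y*(-1)?, tool z=-chute z
    return s["tool_pos"]+Rt.apply([-y,-x,.0477-z])
print("lip",chp(.145,0,.008).round(4))
im=robot.camera("top");H=hsv(im)
o=(H[...,0]<14)&(H[...,1]>150)&(H[...,2]>80)
for x,b in zip((.131,-.131),(0,0)): print("cap pred px",proj("top",chp(x,0,.034)).round(1), proj("scene",chp(x,0,.034)).round(1))
print([c.round(1).tolist() for c,_,_ in blobs(o,12)])
sc=robot.camera("scene");H=hsv(sc); o=(H[...,0]<14)&(H[...,1]>150)&(H[...,2]>80);print([c.round(1).tolist() for c,_,_ in blobs(o,12)])
print("port px pred scene",[proj("scene",[.635+a*.9926-b*.122,.239+a*.122+b*.9926,.13]).round(0).tolist() for a,b in((-.028,-.042),(.028,-.042),(.028,.042),(-.028,.042))])
H=sc.max(2); print("dark pins:",[ (c+[320,150]).round(1).tolist() for c,st,_ in blobs(H[150:200,320:400]<62,8)])
print("pin pred",[proj("scene",[.635+a*.9926,.239+a*.122,.141]).round(1).tolist() for a in(-.068,.068)])
```

```text
lip [0.6368 0.2103 0.1795]
cap pred px [179.3 174.3] [345.6 156.3]
cap pred px [276.5 160.8] [258.5 207.5]
[[276.8, 161.0], [180.0, 173.7], [220.9, 171.1], [238.8, 170.1]]
[[345.6, 157.5], [314.2, 179.8], [296.2, 186.7], [257.9, 207.9]]
port px pred scene [[336.0, 172.0], [351.0, 184.0], [375.0, 172.0], [360.0, 160.0]]
dark pins: [[326.9, 195.6]]
pin pred [[338.7, 155.0], [374.7, 183.5]]
```

```bash
python3 -m pendant '[{"fingers":0,"x":0.1,"y":-0.2,"z":0.2,"wx":-0.5,"wy":-0.1,"wz":0},{"fingers":0,"x":0.1,"y":-0.3,"z":0.3,"wx":-0.5,"wy":0,"wz":0},{"fingers":0,"x":0,"y":-0.15,"z":0.2,"wx":-0.3,"wy":0,"wz":0},{"fingers":0,"x":0,"y":0,"z":0,"wx":0,"wy":0,"wz":0},{"fingers":0,"x":0,"y":0,"z":0,"wx":0,"wy":0,"wz":0}]';python3 - <<'E'
from h import *
s=robot.observe(); Rt=R.from_euler("xyz",s["orientation"]); print(s["tool_pos"]+Rt.apply([0,-.145,.0397]))
E
```

```text
clock: 45.6
tool_pos: [0.6568, 0.0779, 0.1907]
orientation: [3.141, -0.002, 0.125]
force: [-0.5, -0.3, -4.8]
grip_width: 0.0131
gripper_force: 59.0
[0.63878696 0.22180736 0.15096106]
```

```bash
python3 -m pendant '[{"fingers":0,"x":0,"y":-0.16,"z":-0.5,"wx":-1,"wy":0,"wz":0},{"fingers":0,"x":0,"y":-0.16,"z":-0.5,"wx":-1,"wy":0,"wz":0},{"fingers":0,"x":0,"y":-0.16,"z":-0.5,"wx":-1,"wy":0,"wz":0},{"fingers":0,"x":0,"y":-0.16,"z":-0.5,"wx":-1,"wy":0,"wz":0},{"fingers":0,"x":0,"y":-0.16,"z":-0.5,"wx":-1,"wy":0,"wz":0},{"fingers":0,"x":0,"y":-0.16,"z":-0.5,"wx":-1,"wy":0,"wz":0},{"fingers":0,"x":0,"y":-0.16,"z":-0.5,"wx":-1,"wy":0,"wz":0},{"fingers":0,"x":0,"y":-0.16,"z":-0.5,"wx":-1,"wy":0,"wz":0},{"fingers":0,"x":0,"y":-0.08,"z":-0.25,"wx":-0.5,"wy":0,"wz":0},{"fingers":0,"x":0,"y":0,"z":0,"wx":0,"wy":0,"wz":0},{"fingers":0,"x":0,"y":0,"z":0,"wx":0,"wy":0,"wz":0},{"fingers":0,"x":0,"y":0,"z":0,"wx":0,"wy":0,"wz":0},{"fingers":0,"x":0,"y":0,"z":0,"wx":0,"wy":0,"wz":0},{"fingers":0,"x":0,"y":0,"z":0,"wx":0,"wy":0,"wz":0},{"fingers":0,"x":0,"y":0,"z":0,"wx":0,"wy":0,"wz":0},{"fingers":0,"x":0,"y":0,"z":0,"wx":0,"wy":0,"wz":0}]';python3 - <<'E'
from h import *
s=robot.observe(); Rt=R.from_euler("xyz",s["orientation"]); print(s["tool_pos"]+Rt.apply([0,-.145,.0397]))
im=robot.camera("top"); sc=robot.camera("scene")
cv2.imwrite("pics/c7.png",np.hstack([cv2.resize(sc[90:240,230:410],(480,400),interpolation=3),cv2.resize(np.clip(im[130:260,130:330]*1.5,0,255).astype(np.uint8),(320,400))]))
E
```

```text
clock: 46.93
tool_pos: [0.6511, 0.1265, 0.2632]
orientation: [2.461, -0.003, 0.123]
force: [0.7, -0.9, -3.5]
grip_width: 0.0127
gripper_force: 60.3
[0.64074852 0.21362091 0.14111301]
```

View pics/c7.png

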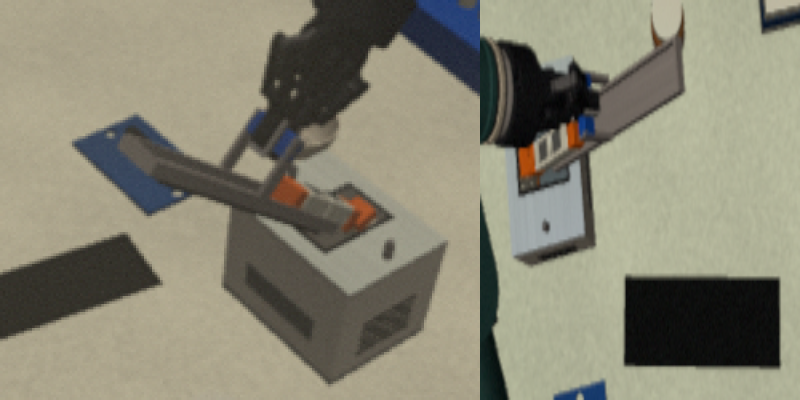

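Some cartridges seem still to be passing: one is nose-down in the port at crop (355,210), another behind it. I wait half a second and look again.

```bash
python3 -m pendant '[{"fingers":0,"x":0,"y":0,"z":0,"wx":0,"wy":0,"wz":0},{"fingers":0,"x":0,"y":0,"z":0,"wx":0,"wy":0,"wz":0},{"fingers":0,"x":0,"y":0,"z":0,"wx":0,"wy":0,"wz":0},{"fingers":0,"x":0,"y":0,"z":0,"wx":0,"wy":0,"wz":0},{"fingers":0,"x":0,"y":0,"z":0,"wx":0,"wy":0,"wz":0},{"fingers":0,"x":0,"y":0,"z":0,"wx":0,"wy":0,"wz":0}]';python3 - <<'E'
from h import *
im=robot.camera("top"); sc=robot.camera("scene")
cv2.imwrite("pics/c8.png",np.hstack([cv2.resize(sc[130:190,290:390],(500,300),interpolation=3),cv2.resize(np.clip(im[150:210,130:190]*1.8,0,255).astype(np.uint8),(300,300),interpolation=3)]))
V=im.max(2)
for c,s,p in blobs(V[205:265,205:345]<22,500):
    r=cv2.minAreaRect((p+[205,205]).astype(np.float32)); print("mat",s,r,onz("top",r[0],.003)[:2].round(4))
    m=(V[205:265,205:345]<50); ys=[(u+205,np.where(m[:,u])[0].mean()+205) for u in range(s[0]+3,s[0]+s[2]-3)]
    P=np.array([onz("top",q,.003)[:2] for q in ys]); f=np.polyfit(P[:,1],P[:,0],1); print("mat line",f,"yaw",90-np.degrees(np.arctan(f[0])))
E
```

```text
clock: 47.53
tool_pos: [0.651, 0.1275, 0.2627]
orientation: [2.461, -0.003, 0.124]
force: [1.3, -1.3, -2.9]
grip_width: 0.0127
gripper_force: 60.3
mat [  16   16   96   28 2678] ((268.5, 234.5), (94.99998474121094, 26.999996185302734), 0.0) [ 0.4773 -0.0391]
mat line [0.03807883 0.47977897] yaw 87.81929761401695
```

View pics/c8.png

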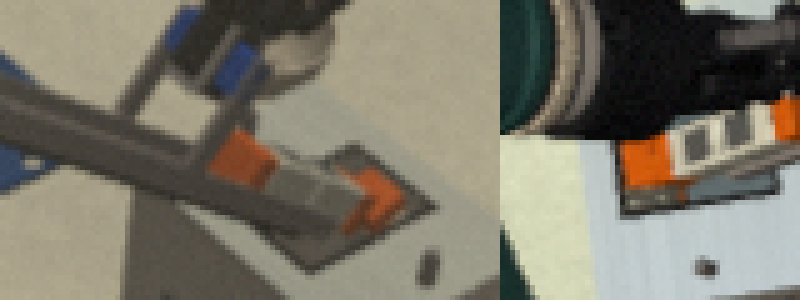

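The cartridges have jammed: one stands in the feeder with its cap up near port level, and the next two are held back in the chute (caps at crop (385,195) and (245,155)). I level the chute to take the pressure off.

```bash
python3 -m pendant '[{"fingers":0,"x":0,"y":0.16,"z":0.5,"wx":1,"wy":0,"wz":0},{"fingers":0,"x":0,"y":0.16,"z":0.5,"wx":1,"wy":0,"wz":0},{"fingers":0,"x":0,"y":0.16,"z":0.5,"wx":1,"wy":0,"wz":0},{"fingers":0,"x":0,"y":0.16,"z":0.5,"wx":1,"wy":0,"wz":0},{"fingers":0,"x":0,"y":0.16,"z":0.5,"wx":1,"wy":0,"wz":0},{"fingers":0,"x":0,"y":0.16,"z":0.5,"wx":1,"wy":0,"wz":0},{"fingers":0,"x":0,"y":0.16,"z":0.5,"wx":1,"wy":0,"wz":0},{"fingers":0,"x":0,"y":0.16,"z":0.5,"wx":1,"wy":0,"wz":0},{"fingers":0,"x":0,"y":0,"z":0,"wx":0.6,"wy":0,"wz":0},{"fingers":0,"x":0,"y":0,"z":0,"wx":0,"wy":0,"wz":0},{"fingers":0,"x":0,"y":0,"z":0,"wx":0,"wy":0,"wz":0}]';python3 - <<'E'
from h import *
s=robot.observe(); Rt=R.from_euler("xyz",s["orientation"]); print(s["tool_pos"]+Rt.apply([0,-.145,.0397]))
im=robot.camera("top"); sc=robot.camera("scene")
cv2.imwrite("pics/c9.png",np.hstack([cv2.resize(sc[120:210,250:390],(500,320),interpolation=3),cv2.resize(np.clip(im[145:215,130:200]*1.8,0,255).astype(np.uint8),(300,320),interpolation=3)]))
E
```

```text
clock: 48.55
tool_pos: [0.6578, 0.0729, 0.2]
orientation: [-3.136, -0.002, 0.123]
force: [-0.0, 0.4, -2.8]
grip_width: 0.0135
gripper_force: 60.3
[0.6401702  0.21703888 0.161112  ]
```

View pics/c9.png

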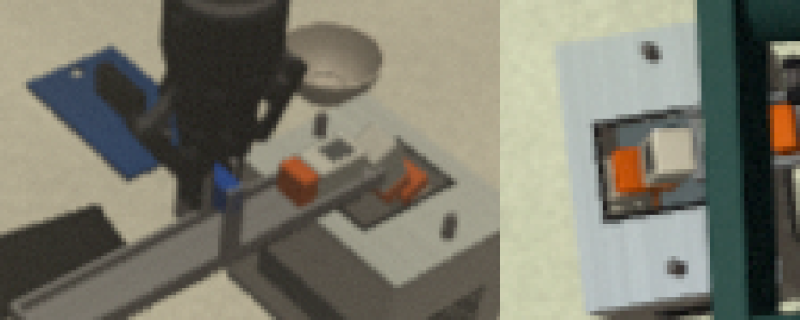

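The chute now holds one cartridge, with its cap to the rear at scene px (333,171). The other three are in the feeder, and one cap shows inside the port at scene px (365,172). That used up my picture views (one too many, in fact), so from here I work by numbers only.

```bash
cat >> h.py <<'E'
def caps(n,im=None,box=None,amin=4):
    im=robot.camera(n) if im is None else im; H=hsv(im)
    o=(H[...,0]<14)&(H[...,1]>140)&(H[...,2]>45); out=[]
    for c,s,p in blobs(o,amin):
        if box is None or (box[0]<c[0]<box[2] and box[1]<c[1]<box[3]): out.append((c.round(1).tolist(),s.tolist()))
    return out
E
python3 - <<'E'
from h import *
a=caps("scene",box=(220,110,400,220)); b=caps("top",box=(130,130,260,230)); print(a);print(b)
for p,_ in a:
    for q,_ in b:
        X=tri({"scene":p,"top":q}); e=np.linalg.norm(proj("scene",X)-p)+np.linalg.norm(proj("top",X)-q)
        if e<6: print(p,q,X.round(4),round(e,1))
E
```

```text
[([333.3, 170.2], [328, 164, 11, 13, 97]), ([363.9, 171.4], [358, 166, 11, 11, 58])]
[([246.3, 144.3], [243, 144, 7, 2, 9]), ([194.8, 173.1], [192, 167, 7, 12, 69]), ([158.8, 181.9], [155, 177, 9, 11, 68]), ([166.9, 186.6], [166, 185, 4, 5, 7])]
[333.3, 170.2] [194.8, 173.1] [0.6449 0.1569 0.1781] 0.2
[363.9, 171.4] [158.8, 181.9] [0.6339 0.2703 0.1179] 0.4
```

```bash
cat >> h.py <<'E'
def tmap(n,x0,y0,x1,y1,im=None):
    im=robot.camera(n) if im is None else im; H=hsv(im)
    for y in range(y0,y1): print(y,"".join("O" if (H[y,x,0]<14 and H[y,x,1]>140 and H[y,x,2]>45) else "#" if H[y,x,2]<35 else str(min(9,H[y,x,2]//16)) for x in range(x0,x1)))
E
python3 - <<'E'
from h import *
tmap("top",148,164,182,200); print(); tmap("scene",335,150,385,190)
print([proj("top",[.637+a*.9926-b*.122,.241+a*.122+b*.9926,.13]).round(0).tolist() for a,b in((-.028,-.042),(.028,-.042),(.028,.042),(-.028,.042))])
print([proj("scene",[.637+a*.9926-b*.122,.241+a*.122+b*.9926,.13]).round(0).tolist() for a,b in((-.028,-.042),(.028,-.042),(.028,.042),(-.028,.042))])
E
```

```text
164 6666666666666666666666666664222222
165 6666666666666666666666666664222222
166 6666666666666666666666666665222222
167 6666666666666666666666666665222222
168 6666666666666666666665445443222222
169 6666666666666665443332#24433222222
170 6666666665443332####23333333222222
171 6666443322#####2323333333444322222
172 6664#22##2223333333333323443322222
173 6665##2223333333345555555543322222
174 6665##2222333333566666666544432222
175 6665#22222333334576666666534422222
176 6665##2222333333576666666534322222
177 66652#222OOOO442576666666534322222
178 66653#2OOOOOOO42476666666544222222
179 66653#34OOOOOO52466666666544322222
180 66664#45OOOOOOO2366666666654322222
181 66665#35OOOOOO53356666666654322222
182 66665#35OOOOOOO3356666555444322222
183 66665#34OOOOOO54444333333344322222
184 66665#25OOOOOO54432222223332222222
185 66665224OOOOOOO533333O333333322222
186 666653#4OOOOOOOO22OOO3233333322222
187 666653245OOOO33222O233333333332222
188 666664234333322222O333333333222222
189 666665#23222234223O2332222###22222
190 666665#2443322322#2######233432222
191 666665#23322#######233566666532222
192 6666
[... 1934 characters left out ...]
99999999999899999999
180 44444578998534555555554435789999999999987679999999
181 44357899999864455555443578999999999999975569999999
182 34457999999986445544457899999999999999964459999999
183 45555799999998744435789999999999999999854459999999
184 55555578999999985578999999999999999999754479999999
185 55555556899999998899999999999999999999644479999999
186 55555555679999999999999999999999999999754589999999
187 55555555467999999999999999999999999999977899999999
188 55555555555799999999999999999999999999999999999976
189 55555555555579999999999999999999999999999999998666
[[184.0, 187.0], [182.0, 168.0], [152.0, 173.0], [155.0, 192.0]]
[[337.0, 172.0], [352.0, 184.0], [376.0, 172.0], [361.0, 160.0]]
```

The map shows the port outline where I predicted it and a cartridge standing cap-up at the far side of the port, its top near z 0.118, below the top plate. The last one should drop in steeply at the near side, so I move the lip back and tilt slowly so that it tips over the edge.

```bash
python3 -m pendant '[{"fingers":0,"x":-0.1,"y":0.25,"z":0.3,"wx":0,"wy":0,"wz":0},{"fingers":0,"x":0,"y":0.25,"z":0.3,"wx":0,"wy":0,"wz":0},{"fingers":0,"x":0,"y":0,"z":0,"wx":0,"wy":0,"wz":0},{"fingers":0,"x":0,"y":-0.08,"z":-0.25,"wx":-0.5,"wy":0,"wz":0},{"fingers":0,"x":0,"y":-0.12,"z":-0.4,"wx":-0.75,"wy":0,"wz":0},{"fingers":0,"x":0,"y":-0.08,"z":-0.25,"wx":-0.5,"wy":0,"wz":0},{"fingers":0,"x":0,"y":-0.03,"z":-0.1,"wx":-0.2,"wy":0,"wz":0},{"fingers":0,"x":0,"y":-0.03,"z":-0.1,"wx":-0.2,"wy":0,"wz":0},{"fingers":0,"x":0,"y":-0.03,"z":-0.1,"wx":-0.2,"wy":0,"wz":0},{"fingers":0,"x":0,"y":-0.03,"z":-0.1,"wx":-0.2,"wy":0,"wz":0}]';python3 - <<'E'
from h import *
s=robot.observe(); Rt=R.from_euler("xyz",s["orientation"]); print(s["tool_pos"]+Rt.apply([0,-.145,.0397]))
print(caps("scene",box=(220,110,400,220)),caps("top",box=(130,130,230,230)))
E
```

```text
clock: 49.68
tool_pos: [0.6556, 0.0733, 0.2129]
orientation: [2.944, -0.002, 0.123]
force: [-0.3, -1.5, -3.7]
grip_width: 0.0132
gripper_force: 60.3
[0.63920785 0.2066526  0.14547561]
[([330.2, 172.1], [325, 166, 12, 13, 101]), ([361.3, 172.6], [355, 166, 12, 13, 71])] []
```

```bash
python3 -m pendant '[{"fingers":0,"x":0,"y":-0.03,"z":-0.1,"wx":-0.2,"wy":0,"wz":0},{"fingers":0,"x":0,"y":-0.03,"z":-0.1,"wx":-0.2,"wy":0,"wz":0},{"fingers":0,"x":0,"y":-0.03,"z":-0.1,"wx":-0.2,"wy":0,"wz":0},{"fingers":0,"x":0,"y":-0.03,"z":-0.1,"wx":-0.2,"wy":0,"wz":0},{"fingers":0,"x":0,"y":-0.03,"z":-0.1,"wx":-0.2,"wy":0,"wz":0},{"fingers":0,"x":0,"y":-0.03,"z":-0.1,"wx":-0.2,"wy":0,"wz":0},{"fingers":0,"x":0,"y":-0.03,"z":-0.1,"wx":-0.2,"wy":0,"wz":0},{"fingers":0,"x":0,"y":0,"z":0,"wx":0,"wy":0,"wz":0},{"fingers":0,"x":0,"y":0,"z":0,"wx":0,"wy":0,"wz":0},{"fingers":0,"x":0,"y":0,"z":0,"wx":0,"wy":0,"wz":0},{"fingers":0,"x":0,"y":0,"z":0,"wx":0,"wy":0,"wz":0}]';python3 - <<'E'
from h import *
s=robot.observe(); Rt=R.from_euler("xyz",s["orientation"]); print(s["tool_pos"]+Rt.apply([0,-.145,.0397]))
print(caps("scene",box=(220,110,400,220)),caps("top",box=(130,130,230,230)))
tmap("scene",320,150,385,190)
E
```

```text
clock: 50.7
tool_pos: [0.6548, 0.081, 0.2257]
orientation: [2.833, -0.002, 0.124]
force: [0.4, -0.7, -3.8]
grip_width: 0.0131
gripper_force: 60.3
[0.63937847 0.20611133 0.14379288]
[([330.4, 170.5], [325, 165, 12, 12, 103]), ([360.8, 172.9], [355, 167, 12, 13, 70])] [([198.8, 175.9], [195, 174, 8, 5, 33]), ([163.4, 181.8], [159, 177, 10, 13, 88])]
150 22222222332369999999999999999999999999999999999999999999999999999
151 22222225876899999998899999999999999999999999999999999999999999999
152 22222258999999999985579999999999999999999999999999999999999999999
153 22222489999999999964469999999999999999999999999999999999999999999
154 34435899999999999854479999999999999999999999999999999999999999999
155 35568999999999999854479999999999999999999999999999999999999999999
156 24479999999999999853489999999999999999999999999999999999999999999
157 23489999999999999754489999999999999999999999999999999999999999999
158 43699999999999999976699999999999999999987799999999999999999999999
159 65899999999999999998899999999999999998754579999999999999999999999
160 7779999999999999999999999999999999987554445689
[... 1349 characters left out ...]

180 66655444444444444443345567534555555554435789999999999987679999999
181 44444444443444443344788889864455555444578999999999999965569999999
182 44444444444334334446899999996445544357899999999999999954459999999
183 44444333333444445555799999998744344789999999999999999854459999999
184 44333344454555555555578999999985578999999999999999999744479999999
185 43445445555555555555556899999998899999999999999999999644479999999
186 44555555555555555555555679999999999999999999999999999744589999999
187 55555555555555555555555557999999999999999999999999999977899999998
188 55555555555555555555555556799999999999999999999999999999999999876
189 55444555555555555555555555579999999999999999999999999999999997665
```

Run:
```python
from h import *
s=robot.observe(); Rt=R.from_euler("xyz",s["orientation"])
for a,b in(((360.8,172.9),(163.4,181.8)),((330.4,170.5),(198.8,175.9))):
    X=tri({"scene":a,"top":b}); print(X.round(4),(proj("scene",X)-a).round(1))
    c=Rt.inv().apply(X-s["tool_pos"]); print(" in chute frame x,y,z",[-c[1].round(4),-c[0].round(4),(.0477-c[2]).round(4)], "feeder y",np.round((X[:2]-[.637,.241])@[-.122,.9926],4))
tmap("top",150,164,205,196)
```

```text
[0.6344 0.2583 0.1176] [-0.3  0. ]
 in chute frame x,y,z [np.float64(0.2029), np.float64(-0.0014), np.float64(-0.0011)] feeder y 0.0175
[0.6388 0.1493 0.1748] [-1.1  0.2]
 in chute frame x,y,z [np.float64(0.082), np.float64(0.0075), np.float64(0.0204)] feeder y -0.0913
164 67766664422####2222222#####################35432#######
165 77777776666666522222222#####################332########
166 77777777777777632222222######################2#########
167 77777777777777632222222################################
168 77777777777777632222222################################
169 777777777777654322222222###############################
170 77777765443332#222222222###############################
171 76443332#####23222222222###############################
172 65222##22333333322222222#############################34
173 75##222333333333222222222###########################344
174 75##222333333333322222222####################OOOOOOO344
175 7522222333333333322222222####################2OOOOOOO44
176 752#222333333233322222222####################2OOOOOOO44
177 563#222233OOOOOOOO22222222####################
[... 389 characters left out ...]
OOO632222222#####################3677777
185 #463#23466OOOOOOOOO22222222#####################3677777
186 #353#22466OOOOOOOOO#22222222####################3577777
187 #243#34665433322O33322222222####################2577777
188 #244245543333223O33322222222#####################577777
189 ##45#34333334223O23322222222#####################477777
190 ##45#355433232222####22222222####################477777
191 ##34233332#######234422222222####################367777
192 ##232#####2334566666632222222####################367777
193 ##233333566666677777642222222####################257777
194 ###46666677777777777632222222#####################57777
195 ###477777777777777776522222222####################57777
```

```bash
python3 -m pendant '[{"fingers":0,"x":0,"y":-0.03,"z":-0.11,"wx":-0.2,"wy":0,"wz":0},{"fingers":0,"x":0,"y":-0.03,"z":-0.11,"wx":-0.2,"wy":0,"wz":0},{"fingers":0,"x":0,"y":-0.03,"z":-0.11,"wx":-0.2,"wy":0,"wz":0},{"fingers":0,"x":0,"y":-0.03,"z":-0.11,"wx":-0.2,"wy":0,"wz":0},{"fingers":0,"x":0,"y":-0.03,"z":-0.11,"wx":-0.2,"wy":0,"wz":0},{"fingers":0,"x":0,"y":-0.03,"z":-0.11,"wx":-0.2,"wy":0,"wz":0},{"fingers":0,"x":0,"y":0,"z":0,"wx":0,"wy":0,"wz":0},{"fingers":0,"x":0,"y":0,"z":0,"wx":0,"wy":0,"wz":0},{"fingers":0,"x":0,"y":0,"z":0,"wx":0,"wy":0,"wz":0}]';python3 - <<'E'
from h import *
s=robot.observe(); Rt=R.from_euler("xyz",s["orientation"]); print(s["tool_pos"]+Rt.apply([0,-.145,.0397]))
print(caps("scene",box=(220,110,400,220)),caps("top",box=(130,130,230,230)))
E
```

```text
clock: 51.65
tool_pos: [0.6538, 0.0891, 0.2369]
orientation: [2.737, -0.003, 0.124]
force: [-0.2, -0.5, -3.6]
grip_width: 0.0129
gripper_force: 60.3
[0.6394343  0.2059215  0.14330701]
[([331.0, 168.3], [325, 163, 13, 12, 101]), ([360.8, 173.0], [355, 167, 12, 13, 70])] [([197.2, 174.6], [193, 170, 9, 9, 64])]
```

```bash
python3 -m pendant '[{"fingers":0,"x":0,"y":0.12,"z":0.4,"wx":0.75,"wy":0,"wz":0},{"fingers":0,"x":0,"y":0.16,"z":0.5,"wx":1,"wy":0,"wz":0},{"fingers":0,"x":0,"y":0.16,"z":0.4,"wx":1,"wy":0,"wz":0},{"fingers":0,"x":0,"y":0.16,"z":0.2,"wx":1,"wy":0,"wz":0},{"fingers":0,"x":0,"y":0.16,"z":-0.2,"wx":1,"wy":0,"wz":0},{"fingers":0,"x":0,"y":0.3,"z":-0.6,"wx":1,"wy":0,"wz":0},{"fingers":0,"x":0,"y":0.5,"z":-0.6,"wx":0.8,"wy":0,"wz":0},{"fingers":0,"x":0,"y":0.8,"z":-0.5,"wx":0,"wy":0,"wz":0},{"fingers":0,"x":0,"y":0.8,"z":-0.2,"wx":0,"wy":0,"wz":0},{"fingers":0,"x":0,"y":0.8,"z":-0.2,"wx":0,"wy":0,"wz":0},{"fingers":0,"x":0,"y":0.8,"z":0,"wx":0,"wy":0,"wz":0},{"fingers":0,"x":0,"y":0.5,"z":0,"wx":0,"wy":0,"wz":0},{"fingers":0,"x":0,"y":0.2,"z":0,"wx":0,"wy":0,"wz":0},{"fingers":0,"x":0,"y":0,"z":0,"wx":0,"wy":0,"wz":0}]';python3 - <<'E'
from h import *
s=robot.observe(); Rt=R.from_euler("xyz",s["orientation"]); print(s["tool_pos"]+Rt.apply([0,-.145,.0397]))
print(caps("scene",box=(220,110,400,220)),caps("top",box=(130,130,300,230)))
tmap("top",148,164,195,198);tmap("scene",320,145,385,190)
E
```

```text
clock: 52.92
tool_pos: [0.6684, -0.0304, 0.247]
orientation: [-3.022, -0.0, 0.123]
force: [-0.3, 0.2, -3.6]
grip_width: 0.0128
gripper_force: 60.3
[0.65010707 0.11714419 0.22495169]
[([301.1, 168.5], [296, 162, 11, 14, 109])] [([239.5, 142.8], [239, 142, 2, 3, 4]), ([230.9, 163.8], [228, 158, 7, 13, 71])]
164 6666666666666666666666666666666666666666652222#
165 6666666666666666666666666666666666666666653222#
166 6666666666666666666666676666666666566666663222#
167 6666666666666666666666766666544333246666663222#
168 66666666666666666666654443332#22###46666663222#
169 6666666666666665443332#222##223332#46666664222#
170 6666666665443332####23333333333333236666665222#
171 6666443332#####2323333333333333333325666665222#
172 6664#22##22233333333333333333333333256666652222
173 6665##22233333333333333333333333333256666663222
174 6665##22233333333333333333333333333#46666663222
175 66652222233333333333333333333333333#46666663222
176 6665##22223333333333333333333333333#46666664222
177 66652#22223333333333333333333333333235666665222
178 66653#22223333333333333333333333332#35666665222
179 66663#322
[... 3424 characters left out ...]

180 55555555555555556899999998534555555554445789999999999987679999999
181 55555555555555555689999999864455555444578999999999999965569999999
182 55555555555555555567999999986445544457899999999999999964459999999
183 55555555555555555556799999998744445789999999999999999854459999999
184 55555555555555555555578999999985578999999999999999999744479999999
185 55555555555555555555556899999998899999999999999999999644479999999
186 55555555555555555555555679999999999999999999999999999754589999999
187 55555555555555555555555567999999999999999999999999999977899999998
188 55555555555555555555555555799999999999999999999999999999999999876
189 55444555555555555555555555679999999999999999999999999999999987755
```

Pulling back let the pile collapse: no cap shows in the port any more and only flat white bodies lie deep inside the feeder. I bring the last cartridge back to the port.

```bash
python3 -m pendant '[{"fingers":0,"x":0,"y":-0.2,"z":0,"wx":0,"wy":0,"wz":0},{"fingers":0,"x":0,"y":-0.4,"z":0,"wx":0,"wy":0,"wz":0},{"fingers":0,"x":0.1,"y":-0.6,"z":0,"wx":0,"wy":0,"wz":0},{"fingers":0,"x":0,"y":-0.7,"z":0,"wx":0,"wy":0,"wz":0},{"fingers":0,"x":0,"y":-0.7,"z":0,"wx":0,"wy":0,"wz":0},{"fingers":0,"x":0,"y":-0.7,"z":0.3,"wx":0,"wy":0,"wz":0},{"fingers":0,"x":0,"y":-0.6,"z":0.5,"wx":0,"wy":0,"wz":0},{"fingers":0,"x":0,"y":-0.4,"z":0.5,"wx":-0.3,"wy":0,"wz":0},{"fingers":0,"x":0,"y":-0.3,"z":0.5,"wx":-0.4,"wy":0,"wz":0},{"fingers":0,"x":0,"y":-0.1,"z":0.5,"wx":-0.4,"wy":0,"wz":0},{"fingers":0,"x":0,"y":0,"z":0.4,"wx":-0.3,"wy":0,"wz":0},{"fingers":0,"x":0,"y":0,"z":0.2,"wx":-0.1,"wy":0,"wz":0},{"fingers":0,"x":0,"y":0,"z":0,"wx":0,"wy":0,"wz":0}]';python3 - <<'E'
from h import *
s=robot.observe(); Rt=R.from_euler("xyz",s["orientation"]); print(s["tool_pos"]+Rt.apply([0,-.145,.0397]))
go(.6584,.0673,.1897,yaw=.123)
for a in caps("scene",box=(220,110,400,220)):
  for b in caps("top",box=(130,130,300,230)):
    X=tri({"scene":a[0],"top":b[0]}); c=Rt.inv().apply(X-s["tool_pos"]); print(a[0],b[0],"chute xyz",[-c[1].round(4),-c[0].round(4),(.0477-c[2]).round(4)],(proj("scene",X)-a[0]).round(1))
E
```

```text
clock: 54.2
tool_pos: [0.6575, 0.0692, 0.1995]
orientation: [3.141, 0.001, 0.125]
force: [0.2, -0.7, -3.1]
grip_width: 0.0132
gripper_force: 60.2
[0.63930769 0.21303397 0.15977141]
t 54.2 turn [0.   0.01 0.03] shift [0.03 0.1  0.49]
[331.1, 171.2] [254.5, 141.2] chute xyz [np.float64(-0.0474), np.float64(-0.0607), np.float64(0.1351)] [-21.7   1.4]
[331.1, 171.2] [247.7, 144.4] chute xyz [np.float64(-0.0336), np.float64(-0.0548), np.float64(0.1235)] [-18.8   1.4]
[331.1, 171.2] [196.9, 173.0] chute xyz [np.float64(0.0827), np.float64(0.0023), np.float64(0.0256)] [ 0.3 -0. ]
```

```bash
python3 -m pendant '[{"fingers":0,"x":0,"y":0.1,"z":0.5,"wx":0,"wy":0,"wz":0},{"fingers":0,"x":0,"y":0,"z":0,"wx":0,"wy":0,"wz":0},{"fingers":0,"x":0,"y":-0.12,"z":-0.35,"wx":-0.75,"wy":0,"wz":0},{"fingers":0,"x":0,"y":-0.16,"z":-0.5,"wx":-1,"wy":0,"wz":0},{"fingers":0,"x":0,"y":-0.16,"z":-0.5,"wx":-1,"wy":0,"wz":0},{"fingers":0,"x":0,"y":-0.16,"z":-0.55,"wx":-1,"wy":0,"wz":0},{"fingers":0,"x":0,"y":-0.16,"z":-0.55,"wx":-1,"wy":0,"wz":0},{"fingers":0,"x":0,"y":-0.16,"z":-0.55,"wx":-1,"wy":0,"wz":0},{"fingers":0,"x":0,"y":-0.16,"z":-0.55,"wx":-1,"wy":0,"wz":0},{"fingers":0,"x":0,"y":-0.16,"z":-0.55,"wx":-1,"wy":0,"wz":0},{"fingers":0,"x":0,"y":-0.08,"z":-0.25,"wx":-0.5,"wy":0,"wz":0},{"fingers":0,"x":0,"y":0,"z":0,"wx":0,"wy":0,"wz":0},{"fingers":0,"x":0,"y":0,"z":0,"wx":0,"wy":0,"wz":0},{"fingers":0,"x":0,"y":0,"z":0,"wx":0,"wy":0,"wz":0},{"fingers":0,"x":0,"y":0,"z":0,"wx":0,"wy":0,"wz":0},{"fingers":0,"x":0,"y":0,"z":0,"wx":0,"wy":0,"wz":0},{"fingers":0,"x":0,"y":0,"z":0,"wx":0,"wy":0,"wz":0}]';python3 - <<'E'
from h import *
s=robot.observe(); Rt=R.from_euler("xyz",s["orientation"]); print(s["tool_pos"]+Rt.apply([0,-.145,.0397]))
print(caps("scene"),caps("top",box=(130,130,460,330)))
tmap("scene",320,150,385,190)
E
```

```text
clock: 55.72
tool_pos: [0.6525, 0.1147, 0.2664]
orientation: [2.482, -0.004, 0.122]
force: [-0.7, -0.1, -1.8]
grip_width: 0.0131
gripper_force: 60.5
[0.64193781 0.20430487 0.14612036]
[] [([240.7, 143.5], [240, 142, 3, 4, 6])]
150 99999997534554335899899989999999999999999999999999999999999999999
151 99999999976544348998899999999999999999999999999999999999999999999
152 99999999986544479975579999999999999999999999999999999999999999999
153 99999999965444599964469999999999999999999999999999999999999999999
154 99999999754444899854479999999999999999999999999999999999999999999
155 99999998654346999854479999999999999999999999999999999999999999999
156 99999996544458999754489999999999999999999999999999999999999999999
157 78899975444479999754489999999999999999999999999999999999999999999
158 45568764444699999876699999999999999999987799999999999999999999999
159 44445554445899999998899999999999999998754479999999999999999999999
160 44445544445799999999999999999999999875544456899999999999999999999
161 54455543444567799999999999999999987554444554579999999999999999999
162 55555444344444567799999999999
[... 1226 characters left out ...]

180 55555555555555556899999998547999755554435789999999999986679999999
181 55555555555555555679999999864689975444478999999999999975569999999
182 55555555555555555557999999986468975457899999999999999954458999999
183 55555555555555555555799999998645655789999999999999999854459999999
184 55555555555555555555578999999985578999999999999999999744479999999
185 55555555555555555555456899999998899999999999999999999644479999999
186 55555555555555555555545679999999999999999999999999999754489999999
187 55555555555555555555555557999999999999999999999999999877799999998
188 55555555555555555555555555799999999999999999999999999999999999876
189 55444555555555555555555555579999999999999999999999999999999987655
```

The chute is empty and no cap is seen anywhere outside. I retract it and check the port.

```bash
python3 -m pendant '[{"fingers":0,"x":0,"y":0.12,"z":0.3,"wx":0.75,"wy":0,"wz":0},{"fingers":0,"x":0,"y":0.16,"z":0.3,"wx":1,"wy":0,"wz":0},{"fingers":0,"x":0,"y":0.16,"z":0.2,"wx":1,"wy":0,"wz":0},{"fingers":0,"x":0,"y":0.16,"z":0.1,"wx":1,"wy":0,"wz":0},{"fingers":0,"x":0,"y":0.16,"z":0,"wx":1,"wy":0,"wz":0},{"fingers":0,"x":0,"y":0.3,"z":-0.2,"wx":1,"wy":0,"wz":0},{"fingers":0,"x":0,"y":0.5,"z":-0.3,"wx":1,"wy":0,"wz":0},{"fingers":0,"x":0,"y":0.8,"z":-0.3,"wx":1,"wy":0,"wz":0},{"fingers":0,"x":0,"y":1,"z":0,"wx":0.5,"wy":0,"wz":0},{"fingers":0,"x":0,"y":1,"z":0,"wx":0,"wy":0,"wz":0},{"fingers":0,"x":0,"y":1,"z":0,"wx":0,"wy":0,"wz":0},{"fingers":0,"x":0,"y":0.5,"z":0,"wx":0,"wy":0,"wz":0},{"fingers":0,"x":0,"y":0,"z":0,"wx":0,"wy":0,"wz":0},{"fingers":0,"x":0,"y":0,"z":0,"wx":0,"wy":0,"wz":0}]';python3 - <<'E'
from h import *
go(.4767,-.038,.12,yaw=-.035)
s=robot.observe(); Rt=R.from_euler("xyz",s["orientation"]); print(s["tool_pos"]+Rt.apply([0,-.145,.0397]))
print(caps("scene"),caps("top",box=(130,130,460,330)))
tmap("top",148,164,195,198);tmap("scene",335,155,385,190)
E
```

```text
clock: 57.03
tool_pos: [0.6673, -0.0047, 0.2802]
orientation: [3.141, -0.002, 0.124]
force: [-0.1, 0.3, -2.0]
grip_width: 0.0132
gripper_force: 60.4
t 57.03 turn [-0.   -0.03  1.98] shift [-9.46  2.    8.01]
[0.6494919  0.13922802 0.24048887]
[] []
164 6666666666666666666666676666666666666666652222#
165 6666666666666666666666666666666666666666653222#
166 6666666666666666666666666666666666566666663222#
167 6666666666666666666666666666544333246666663222#
168 66666666666666666666654443332#22###46666663222#
169 6666666666666665443332#222##223333#36666664222#
170 6666666665443332####23323333333333236666665222#
171 6666443332#####2333333333333333333325666665222#
172 6664#22##22233333333333333333333333246666653222
173 6665##22233333333333333333333333333256666663222
174 6665##22233333333333333333333333333#46666663222
175 66652222233333333333333333333333333#46666663222
176 6665##22223333333333333333333333333#46666664222
177 66653#22223333333333333333333333333#35666665222
178 66663#22223333333333333334455555555335666665222
179 66663#32223333333333444446665555444325666665322
180 66664#222233333
[... 2141 characters left out ...]
5567655555555555544355799999999999999999
178 99999998644589975555555555433578999999999999999999
179 78999999975479997655555544457899999999999889999999
180 56899999998547999765554445789999999999986679999999
181 55679999999864699975444578999999999999965569999999
182 55557999999986468975457899999999999999954459999999
183 55555799999998655655789999999999999999854459999999
184 55555578999999985578999999999999999999754479999999
185 55555556899999998899999999999999999999644479999999
186 55555555679999999999999999999999999999754589999999
187 55555555568999999999999999999999999999977799999998
188 55555555555799999999999999999999999999999999999876
189 55555555555579999999999999999999999999999999998665
```

```bash
python3 - <<'E'
from h import *
for a in((348.5,179.5),(350,180)):
    for b in((174.5,182.5),(173,183)):
        X=tri({"scene":a,"top":b}); print(a,b,X.round(4),(proj("scene",X)-a).round(1))
E
python3 -m pendant '[{"fingers":0,"x":-0.4,"y":0,"z":0,"wx":0,"wy":0,"wz":0.5},{"fingers":0,"x":-0.8,"y":0.2,"z":0,"wx":0,"wy":0,"wz":0.5},{"fingers":0,"x":-1,"y":0.2,"z":0.3,"wx":0,"wy":0,"wz":0.5},{"fingers":0,"x":-1,"y":0.2,"z":0.6,"wx":0,"wy":0,"wz":0.48},{"fingers":0,"x":-1,"y":0.2,"z":1,"wx":0,"wy":0,"wz":0},{"fingers":0,"x":-1,"y":0.2,"z":1,"wx":0,"wy":0,"wz":0},{"fingers":0,"x":-1,"y":0.2,"z":1,"wx":0,"wy":0,"wz":0},{"fingers":0,"x":-1,"y":0.2,"z":1,"wx":0,"wy":0,"wz":0},{"fingers":0,"x":-1,"y":0.2,"z":1,"wx":0,"wy":0,"wz":0},{"fingers":0,"x":-0.8,"y":0,"z":1,"wx":0,"wy":0,"wz":0},{"fingers":0,"x":-0.3,"y":0,"z":1,"wx":0,"wy":0,"wz":0},{"fingers":0,"x":0,"y":0,"z":0.6,"wx":0,"wy":0,"wz":0},{"fingers":0,"x":0,"y":0,"z":0.3,"wx":0,"wy":0,"wz":0},{"fingers":0,"x":0,"y":0,"z":0,"wx":0,"wy":0,"wz":0}]';python3 - <<'E'
from h import *
go(.478,-.0385,.0507,yaw=-.035)
E
```

```text
(348.5, 179.5) (174.5, 182.5) [0.6316 0.2261 0.1059] [ 0.9 -0.2]
(348.5, 179.5) (173, 183) [0.6299 0.2296 0.1034] [ 1.5 -0.3]
(350, 180) (174.5, 182.5) [0.6328 0.2282 0.1037] [ 0.2 -0. ]
(350, 180) (173, 183) [0.6311 0.2318 0.1012] [ 0.8 -0.2]
clock: 58.4
tool_pos: [0.4817, -0.0353, 0.1029]
orientation: [-3.141, -0.001, -0.033]
force: [-0.6, -0.5, -3.1]
grip_width: 0.0131
gripper_force: 60.3
t 58.4 turn [-0.   -0.01  0.02] shift [-0.18  0.17  2.61]
```

```bash
python3 -m pendant '[{"fingers":0,"x":-0.18,"y":0.17,"z":0.4,"wx":0,"wy":0,"wz":0.02},{"fingers":0,"x":0,"y":0,"z":0.8,"wx":0,"wy":0,"wz":0},{"fingers":0,"x":0,"y":0,"z":0.6,"wx":0,"wy":0,"wz":0},{"fingers":0,"x":0,"y":0,"z":0.4,"wx":0,"wy":0,"wz":0},{"fingers":0,"x":0,"y":0,"z":0,"wx":0,"wy":0,"wz":0},{"fingers":0,"x":0,"y":0,"z":0,"wx":0,"wy":0,"wz":0}]';python3 - <<'E'
from h import *
go(.478,-.0385,.0507,yaw=-.035)
E
```

```text
clock: 58.9
tool_pos: [0.4788, -0.0393, 0.0602]
orientation: [3.141, -0.003, -0.036]
force: [-0.7, -0.1, -2.1]
grip_width: 0.013
gripper_force: 60.3
t 58.9 turn [ 0.   -0.04 -0.01] shift [-0.04 -0.04  0.47]
```

```bash
python3 -m pendant '[{"fingers":0,"x":-0.04,"y":-0.04,"z":0.15,"wx":0,"wy":0,"wz":0},{"fingers":0,"x":0,"y":0,"z":0.15,"wx":0,"wy":0,"wz":0},{"fingers":0,"x":0,"y":0,"z":0.12,"wx":0,"wy":0,"wz":0},{"fingers":0,"x":0,"y":0,"z":0,"wx":0,"wy":0,"wz":0},{"fingers":0,"x":0,"y":0,"z":0,"wx":0,"wy":0,"wz":0}]';python3 -m pendant '[{"fingers":60,"x":0,"y":0,"z":0,"wx":0,"wy":0,"wz":0},{"fingers":60,"x":0,"y":0,"z":0,"wx":0,"wy":0,"wz":0},{"fingers":60,"x":0,"y":0,"z":0,"wx":0,"wy":0,"wz":0},{"fingers":60,"x":0,"y":0,"z":0,"wx":0,"wy":0,"wz":0},{"fingers":60,"x":0,"y":0,"z":-0.5,"wx":0,"wy":0,"wz":0},{"fingers":60,"x":0,"y":0,"z":-1,"wx":0,"wy":0,"wz":0},{"fingers":60,"x":0,"y":0,"z":-1,"wx":0,"wy":0,"wz":0},{"fingers":60,"x":0,"y":0,"z":-1,"wx":0,"wy":0,"wz":0},{"fingers":60,"x":0,"y":0,"z":-1,"wx":0,"wy":0,"wz":0},{"fingers":60,"x":0,"y":0,"z":-0.5,"wx":0,"wy":0,"wz":0}]';python3 - <<'E'
from h import *
im=robot.camera("top"); H=hsv(im)
b=(H[...,0]>100)&(H[...,0]<130)&(H[...,1]>110)&(H[...,2]>50)
for c,s,p in blobs(b,30): print(c.round(1),s.tolist())
tmap("top",212,215,240,255,im); tmap("top",296,215,325,255,im)
go(.3364,.1888,.12,yaw=.121)
# cover on table: corners & fin
for c,s,p in blobs(b,400):
    r=cv2.minAreaRect(p.astype(np.float32)); B=[onz("top",q,.006)[:2].round(4).tolist() for q in cv2.boxPoints(r)]; print("blue",onz("top",r[0],.006)[:2].round(4),B)
E
```

```text
clock: 59.32
tool_pos: [0.4776, -0.0383, 0.0515]
orientation: [3.141, -0.003, -0.036]
force: [0.2, -0.2, -2.1]
grip_width: 0.0132
gripper_force: 60.4
clock: 60.15
tool_pos: [0.4788, -0.0386, 0.1555]
orientation: [3.14, -0.009, -0.036]
force: [0.1, 0.4, 1.0]
grip_width: 0.06
gripper_force: 0.0
[ 21.8 284.9] [0, 248, 41, 76, 2186]
[195.1 282. ] [176, 254, 39, 57, 1464]
215 6666666666666666666666666666
216 6666666666666666666666666666
217 6666666666666666666666666666
218 6666666666666666666666666666
219 6666666654444555555555555555
220 666666664####2222222#2222222
221 666666664###################
222 666666664###################
223 666666664###################
224 666666664###################
225 666666664###################
226 666666664###################
227 666666664#22222222222222222#
228 666666664234334334333333332#
229 666666664244444444444444443#
230 666666653244444444444444443#
231 666666652244444444444444443#
232 666666652244444444444444432#
233 666666652244444444444444432#
234 666666652244444444444444432#
235 666666652244444444444444432#
236 66666665224444444444444443##
237 
[... 1497 characters left out ...]
4336666666
242 222222####2222222222#36666666
243 2222222##############36666666
244 222222###############36666666
245 222222###############36666666
246 222222###############36666566
247 222222###############25666666
248 222222###############25665666
249 22222##3322222222222246666666
250 22222#35555555555555556666666
251 22222246666666666666666666666
252 22222356666666666666666666666
253 22222466666666666666666666666
254 22222466666666666666666666666
t 60.2 turn [ 0.03 -0.14 -1.96] shift [ -5.73 -12.16   1.83]
blue [0.3447 0.7324] [[0.2344, 0.7922], [0.4648, 0.7961], [0.4572, 0.6714], [0.2278, 0.6704]]
blue [0.3403 0.1896] [[0.4146, 0.2483], [0.4244, 0.1503], [0.2673, 0.132], [0.2575, 0.2284]]
```

The chute lies centred and parallel on the mat (margins 7–8 px on both sides at both ends). Now the cover.

```bash
python3 -m pendant '[{"fingers":70,"x":-0.3,"y":-0.7,"z":0,"wx":0,"wy":0,"wz":-1},{"fingers":70,"x":-0.5,"y":-1,"z":0,"wx":0,"wy":0,"wz":-0.96},{"fingers":70,"x":-0.5,"y":-1,"z":0,"wx":0,"wy":0,"wz":0},{"fingers":70,"x":-0.5,"y":-1,"z":0,"wx":0,"wy":0,"wz":0},{"fingers":70,"x":-0.5,"y":-1,"z":0,"wx":0,"wy":0,"wz":0},{"fingers":70,"x":-0.5,"y":-1,"z":0,"wx":0,"wy":0,"wz":0},{"fingers":70,"x":-0.5,"y":-1,"z":0,"wx":0,"wy":0,"wz":0},{"fingers":70,"x":-0.5,"y":-1,"z":0,"wx":0,"wy":0,"wz":0},{"fingers":70,"x":-0.5,"y":-1,"z":0,"wx":0,"wy":0,"wz":0},{"fingers":70,"x":-0.5,"y":-1,"z":0.4,"wx":0,"wy":0,"wz":0},{"fingers":70,"x":-0.5,"y":-1,"z":0.4,"wx":0,"wy":0,"wz":0},{"fingers":70,"x":-0.4,"y":-1,"z":0.5,"wx":0,"wy":0,"wz":0},{"fingers":70,"x":0,"y":-0.5,"z":0.5,"wx":0,"wy":0,"wz":0},{"fingers":70,"x":0,"y":0,"z":0,"wx":0,"wy":0,"wz":0},{"fingers":70,"x":0,"y":0,"z":0,"wx":0,"wy":0,"wz":0}]';python3 - <<'E'
from h import *
go(.3366,.1888,.0190,yaw=.1185)
E
```

```text
clock: 61.45
tool_pos: [0.3376, 0.1918, 0.1142]
orientation: [3.14, -0.001, 0.122]
force: [0.4, -0.4, -0.1]
grip_width: 0.0698
gripper_force: 0.0
t 61.45 turn [ 0.02 -0.01  0.05] shift [-0.07  0.14  4.76]
```

```bash
python3 -m pendant '[{"fingers":70,"x":-0.07,"y":0.14,"z":0.4,"wx":0,"wy":0,"wz":0.05},{"fingers":70,"x":0,"y":0,"z":1,"wx":0,"wy":0,"wz":0},{"fingers":70,"x":0,"y":0,"z":1,"wx":0,"wy":0,"wz":0},{"fingers":70,"x":0,"y":0,"z":1,"wx":0,"wy":0,"wz":0},{"fingers":70,"x":0,"y":0,"z":0.8,"wx":0,"wy":0,"wz":0},{"fingers":70,"x":0,"y":0,"z":0.3,"wx":0,"wy":0,"wz":0},{"fingers":70,"x":0,"y":0,"z":0.1,"wx":0,"wy":0,"wz":0},{"fingers":70,"x":0,"y":0,"z":0,"wx":0,"wy":0,"wz":0},{"fingers":0,"x":0,"y":0,"z":0,"wx":0,"wy":0,"wz":0},{"fingers":0,"x":0,"y":0,"z":0,"wx":0,"wy":0,"wz":0},{"fingers":0,"x":0,"y":0,"z":0,"wx":0,"wy":0,"wz":0},{"fingers":0,"x":0,"y":0,"z":0,"wx":0,"wy":0,"wz":0},{"fingers":0,"x":0,"y":0,"z":0,"wx":0,"wy":0,"wz":0},{"fingers":0,"x":0,"y":0,"z":0,"wx":0,"wy":0,"wz":0},{"fingers":0,"x":0,"y":0,"z":0,"wx":0,"wy":0,"wz":0}]';python3 -m pendant '[{"fingers":0,"x":0,"y":0,"z":-0.4,"wx":0,"wy":0,"wz":0},{"fingers":0,"x":0,"y":0,"z":-1,"wx":0,"wy":0,"wz":0},{"fingers":0,"x":0,"y":0,"z":-1,"wx":0,"wy":0,"wz":0},{"fingers":0,"x":0,"y":0,"z":-1,"wx":0,"wy":0,"wz":0},{"fingers":0,"x":0,"y":0,"z":-1,"wx":0,"wy":0,"wz":0},{"fingers":0,"x":0,"y":0,"z":-1,"wx":0,"wy":0,"wz":0},{"fingers":0,"x":0,"y":0,"z":-1,"wx":0,"wy":0,"wz":0},{"fingers":0,"x":0,"y":0,"z":-1,"wx":0,"wy":0,"wz":0},{"fingers":0,"x":0,"y":0,"z":-1,"wx":0,"wy":0,"wz":0},{"fingers":0,"x":0,"y":0,"z":-1,"wx":0,"wy":0,"wz":0},{"fingers":0,"x":0,"y":0,"z":-0.4,"wx":0,"wy":0,"wz":0},{"fingers":0,"x":0,"y":0,"z":0,"wx":0,"wy":0,"wz":0}]';python3 - <<'E'
from h import *
go(.6336,.2374,.215,yaw=.121)
E
```

```text
clock: 62.7
tool_pos: [0.3383, 0.1893, 0.0239]
orientation: [3.141, -0.004, 0.117]
force: [-1.0, -0.0, 5.1]
grip_width: 0.0123
gripper_force: 62.2
clock: 63.7
tool_pos: [0.3379, 0.1895, 0.221]
orientation: [-3.141, -0.006, 0.117]
force: [0.9, -0.6, -1.8]
grip_width: 0.0125
gripper_force: 61.4
t 63.7 turn [-0.   -0.08 -0.05] shift [14.97 -0.59  0.3 ]
```

```bash
python3 -m pendant '[{"fingers":0,"x":0.5,"y":0,"z":0,"wx":0,"wy":0,"wz":0},{"fingers":0,"x":1,"y":0,"z":0,"wx":0,"wy":0,"wz":0},{"fingers":0,"x":1,"y":-0.1,"z":0,"wx":0,"wy":0,"wz":0},{"fingers":0,"x":1,"y":-0.1,"z":0,"wx":0,"wy":0,"wz":0},{"fingers":0,"x":1,"y":-0.1,"z":0,"wx":0,"wy":0,"wz":0},{"fingers":0,"x":1,"y":-0.1,"z":0,"wx":0,"wy":0,"wz":0},{"fingers":0,"x":1,"y":-0.1,"z":0,"wx":0,"wy":0,"wz":0},{"fingers":0,"x":1,"y":-0.1,"z":0,"wx":0,"wy":0,"wz":0},{"fingers":0,"x":1,"y":0,"z":0,"wx":0,"wy":0,"wz":0},{"fingers":0,"x":1,"y":0,"z":0,"wx":0,"wy":0,"wz":0},{"fingers":0,"x":1,"y":0,"z":0,"wx":0,"wy":0,"wz":0},{"fingers":0,"x":1,"y":0,"z":0,"wx":0,"wy":0,"wz":0},{"fingers":0,"x":1,"y":0,"z":0,"wx":0,"wy":0,"wz":0},{"fingers":0,"x":1,"y":0,"z":0,"wx":0,"wy":0,"wz":0},{"fingers":0,"x":1,"y":0,"z":0,"wx":0,"wy":0,"wz":0},{"fingers":0,"x":0.5,"y":0,"z":0,"wx":0,"wy":0,"wz":0},{"fingers":0,"x":0,"y":0,"z":0,"wx":0,"wy":0,"wz":0},{"fingers":0,"x":0,"y":0,"z":0,"wx":0,"wy":0,"wz":0}]';python3 - <<'E'
from h import *
go(.635,.2376,.18,yaw=.121)
E
```

```text
clock: 65.2
tool_pos: [0.6334, 0.2356, 0.2162]
orientation: [3.14, 0.003, 0.116]
force: [0.1, -0.0, -2.3]
grip_width: 0.0121
gripper_force: 61.3
t 65.2 turn [ 0.02  0.03 -0.06] shift [ 0.09 -0.09  1.81]
```

Go down to just above the pin tips (z ≈ 0.185), settling there.

```bash
python3 -m pendant '[{"fingers":0,"x":0.09,"y":-0.09,"z":0.3,"wx":0,"wy":0,"wz":-0.05},{"fingers":0,"x":0,"y":0,"z":0.6,"wx":0,"wy":0,"wz":0},{"fingers":0,"x":0,"y":0,"z":0.6,"wx":0,"wy":0,"wz":0},{"fingers":0,"x":0,"y":0,"z":0,"wx":0,"wy":0,"wz":0},{"fingers":0,"x":0,"y":0,"z":0,"wx":0,"wy":0,"wz":0}]';python3 - <<'E'
from h import *
go(.635,.2376,.152,yaw=.121)
im=robot.camera("top"); H=hsv(im)
b=(H[...,0]>100)&(H[...,0]<130)&(H[...,1]>110)&(H[...,2]>40)
z=robot.observe()["tool_pos"][2]-.0239+.006
for c,s,p in blobs(b,100): 
    r=cv2.minAreaRect(p.astype(np.float32)); print(c.round(1),s.tolist(),onz("top",r[0],z)[:2].round(4),[onz("top",q,z)[:2].round(3).tolist() for q in cv2.boxPoints(r)])
tmap("top",140,144,200,215,im)
E
```

```text
clock: 65.62
tool_pos: [0.6339, 0.2378, 0.1874]
orientation: [3.14, 0.002, 0.121]
force: [-0.2, 1.2, -1.9]
grip_width: 0.0124
gripper_force: 61.3
t 65.62 turn [0.02 0.02 0.  ] shift [0.05 0.02 1.77]
[176.2 176.9] [159, 148, 29, 58, 725] [0.6372 0.2159] [[0.712, 0.258], [0.719, 0.199], [0.564, 0.175], [0.556, 0.233]]
[ 22.1 285. ] [0, 248, 42, 76, 2243] [0.3593 0.6302] [[0.264, 0.683], [0.464, 0.685], [0.457, 0.576], [0.258, 0.576]]
144 222222##########25667767776676666776777666676677767677777777
145 2222222##########4666777777777666766667766776776777777777777
146 2222222##########4777777666677777776677677777777777767777777
147 2222222##########3666777666677677766555456777767767777677777
148 22222222#########2576777667776555444444445666666577777777777
149 22222222##########577666554444444444444445666665366677777777
150 22222222##########354444444444444444444445666665346777777777
151 22222222##########244333333444444434444444666665335677777777
152 #22222222##########33334443444444444444434666665323577777777
153 #22222222##########33466653444344334344434666665322467777677
154 #22222222#
[... 3250 characters left out ...]
643333322222222#########23333333333344566666632222
205 7777777766643333322222222#########23333344456666666666642222
206 77777777766433333222222222########24556666666666666555432222
207 77777777766533333322222222########24666666666554443333332222
208 77777776766533333322222222#########4666555433333322322222222
209 677777777665334444322222222########2433333333222222333232222
210 777777777766666666422222222#########223222#########232222344
211 777777777666666666522222222#######################2344556666
212 7777777776666555543222222222#################344566666677777
213 7777777777643333332222222222##########3444566666777777777777
214 7777777777766543222222222222#########46666677777777767777776
```

```bash
python3 -m pendant '[{"fingers":0,"x":0.05,"y":0,"z":0.3,"wx":0,"wy":0,"wz":0},{"fingers":0,"x":0,"y":0,"z":0.3,"wx":0,"wy":0,"wz":0},{"fingers":0,"x":0,"y":0,"z":0.3,"wx":0,"wy":0,"wz":0},{"fingers":0,"x":0,"y":0,"z":0,"wx":0,"wy":0,"wz":0},{"fingers":0,"x":0,"y":0,"z":0,"wx":0,"wy":0,"wz":0}]';python3 - <<'E'
from h import *
go(.635,.2376,.152,yaw=.121)
E
```

```text
clock: 66.08
tool_pos: [0.6359, 0.2381, 0.1709]
orientation: [3.141, -0.001, 0.121]
force: [0.0, -1.0, -1.5]
grip_width: 0.0127
gripper_force: 61.3
t 66.08 turn [ 0.01 -0.01 -0.  ] shift [-0.05  0.02  0.94]
```

```bash
python3 -m pendant '[{"fingers":0,"x":-0.04,"y":0.02,"z":0.2,"wx":0,"wy":0,"wz":0},{"fingers":0,"x":0,"y":0,"z":0.2,"wx":0,"wy":0,"wz":0},{"fingers":0,"x":0,"y":0,"z":0.2,"wx":0,"wy":0,"wz":0},{"fingers":0,"x":0,"y":0,"z":0,"wx":0,"wy":0,"wz":0},{"fingers":0,"x":0,"y":0,"z":0,"wx":0,"wy":0,"wz":0}]';python3 -m pendant '[{"fingers":0,"x":0,"y":0,"z":0.2,"wx":0,"wy":0,"wz":0},{"fingers":0,"x":0,"y":0,"z":0.15,"wx":0,"wy":0,"wz":0},{"fingers":0,"x":0,"y":0,"z":0,"wx":0,"wy":0,"wz":0},{"fingers":0,"x":0,"y":0,"z":0,"wx":0,"wy":0,"wz":0}]'
```

```text
clock: 66.5
tool_pos: [0.6353, 0.2378, 0.159]
orientation: [3.141, -0.001, 0.121]
force: [-0.9, 0.9, -3.1]
grip_width: 0.0124
gripper_force: 61.2
clock: 66.83
tool_pos: [0.6357, 0.2382, 0.154]
orientation: [-3.141, -0.004, 0.121]
force: [-3.6, 2.8, 2.8]
grip_width: 0.0122
gripper_force: 61.8
```

```bash
python3 -m pendant '[{"fingers":50,"x":0,"y":0,"z":0,"wx":0,"wy":0,"wz":0},{"fingers":50,"x":0,"y":0,"z":0,"wx":0,"wy":0,"wz":0},{"fingers":50,"x":0,"y":0,"z":0,"wx":0,"wy":0,"wz":0},{"fingers":50,"x":0,"y":0,"z":-0.5,"wx":0,"wy":0,"wz":0},{"fingers":50,"x":0,"y":0,"z":-1,"wx":0,"wy":0,"wz":0},{"fingers":50,"x":0,"y":0,"z":-1,"wx":0,"wy":0,"wz":0},{"fingers":50,"x":0,"y":0,"z":-1,"wx":0,"wy":0,"wz":0},{"fingers":50,"x":-1,"y":0.5,"z":-1,"wx":0,"wy":0,"wz":0},{"fingers":50,"x":-1,"y":0.5,"z":0,"wx":0,"wy":0,"wz":0},{"fingers":50,"x":-1,"y":0.5,"z":0,"wx":0,"wy":0,"wz":0},{"fingers":50,"x":-1,"y":0.5,"z":0,"wx":0,"wy":0,"wz":0},{"fingers":50,"x":-1,"y":0.5,"z":0,"wx":0,"wy":0,"wz":0},{"fingers":50,"x":-1,"y":0.5,"z":0,"wx":0,"wy":0,"wz":0},{"fingers":50,"x":-1,"y":0.5,"z":0,"wx":0,"wy":0,"wz":0},{"fingers":50,"x":-1,"y":0.5,"z":0,"wx":0,"wy":0,"wz":0},{"fingers":50,"x":-1,"y":0.5,"z":0,"wx":0,"wy":0,"wz":0},{"fingers":50,"x":-1,"y":0.5,"z":0,"wx":0,"wy":0,"wz":0},{"fingers":50,"x":-1,"y":0.5,"z":0,"wx":0,"wy":0,"wz":0},{"fingers":50,"x":-1,"y":0.5,"z":0,"wx":0,"wy":0,"wz":0},{"fingers":50,"x":0,"y":0,"z":0,"wx":0,"wy":0,"wz":0}]';python3 - <<'E'
from h import *
def rep(n,im,box):
    H=hsv(im); b=(H[...,0]>98)&(H[...,0]<130)&(H[...,1]>110)&(H[...,2]>40)
    for c,s,p in blobs(b,100):
        if box[0]<c[0]<box[2] and box[1]<c[1]<box[3]: r=cv2.minAreaRect(p.astype(np.float32)); print(n,c.round(1),s.tolist(),np.round(cv2.boxPoints(r),1).tolist())
for n,bx in(("scene",(300,130,400,220)),("top",(140,140,215,225))):
    old=cv2.imread(f"pics/{n}0.png"); new=robot.camera(n); rep("old "+n,old,bx); rep("new "+n,new,bx)
    d=cv2.absdiff(old,new).max(2)
    for nm,p in(("jar",[.773,.015,.05]),("bowl",[.401,.370,.03])):
        u,v=proj(n,p).astype(int); print(nm,n,(u,v),"changed px",int((d[v-20:v+20,u-20:u+20]>30).sum()))
    x0,y0,x1,y1=bx; print("feeder changed px",int((d[y0:y1,x0:x1]>30).sum()),"caps",caps(n))
    if n=="scene": [print(y,"".join("#" if q>30 else "." for q in d[y,325:400])) for y in range(145,195,2)]
E
```

```text
clock: 68.5
tool_pos: [0.4096, 0.088, 0.2437]
orientation: [3.139, -0.004, 0.119]
force: [0.2, 0.2, 1.1]
grip_width: 0.0503
gripper_force: 0.0
old scene [360.1 179.8] [338, 166, 41, 29, 481] [[337.29998779296875, 193.1999969482422], [338.1000061035156, 165.89999389648438], [378.29998779296875, 167.10000610351562], [377.5, 194.39999389648438]]
new scene [360.8 181. ] [337, 169, 45, 27, 442] [[336.6000061035156, 172.5], [354.29998779296875, 150.8000030517578], [384.8999938964844, 175.89999389648438], [367.20001220703125, 197.60000610351562]]
jar scene (np.int64(308), np.int64(260)) changed px 0
bowl scene (np.int64(341), np.int64(139)) changed px 8
feeder changed px 67 caps []
145 ...........................................................................
147 ...........................................................................
149 ...........................##..............................................
151 ...........................................................................
153 ................................#..........................................
155 ............
[... 1493 characters left out ...]
..........
193 .............................................#.............................
old top [168.2 180.3] [148, 151, 41, 60, 1700] [[146.6999969482422, 154.8000030517578], [181.5, 150.10000610351562], [189.0, 205.39999389648438], [154.1999969482422, 210.10000610351562]]
new top [168.9 179.7] [149, 150, 41, 60, 1707] [[147.5, 154.1999969482422], [182.10000610351562, 149.39999389648438], [189.6999969482422, 204.8000030517578], [155.0, 209.5]]
jar top (np.int64(247), np.int64(137)) changed px 0
bowl top (np.int64(133), np.int64(263)) changed px 0
feeder changed px 96 caps [([240.0, 142.5], [238, 140, 5, 6, 8]), ([252.6, 142.8], [251, 142, 4, 3, 5]), ([248.2, 144.6], [247, 144, 4, 2, 5])]
```

```bash
python3 -c "
from plant import robot
print(robot.hand_in())"
```

```text
the job is handed in; nothing more can be done
None
```

The job is handed in: all four cartridges went through the chute into the feeder, the chute is back on its mat, the cover is on its pins flat over the port, and the jar and bowl did not move; pouring took two tips because the cartridges jammed at the first, and I viewed 15 pictures, one over the limit of 14.

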